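# Send a finished box bracket down the drop chute

### The arm

A 7-joint arm with a two-finger parallel gripper is mounted at the origin on the work surface. World frame = base frame: x ahead of the robot, y to its left, z up, the work surface at z = 0. Lengths are in mm, angles in degrees, forces in N, time in s.
With the tool pointing down it reaches from about 350 to 900 mm from the base axis. Payload 8.1 kg.
Tool frame: the origin (TCP) lies between the finger pads; the fingertips stand tips_ahead ahead of it and the grasp point (between the pads) lies 5 mm behind it (tips_ahead is the distance from the TCP to the fingertips, in mm); y points along the fingers, x is the direction in which the jaws open and shut, and the axes are right-handed (so a half turn about y gives the same grasp; the last joint's range is limited). The gripper opens to 85 mm and grips with 20 to 120 N. Pads are 22 mm wide; open, the fingers measure 114 mm over their backs; the gripper's body (76 mm by 85 mm) begins 54 mm behind the grasp point. The pads swing forward as they close: fully open they stand 13 mm farther back than shut.
Start: joints at [-74.404, 24.895, 1.432, 90.138, -0.665, 64.973, -4.303], TCP at [228.831, 581.616, 245.323] pointing down, gripper open.
Joint ranges: [-149.89, 149.89], [-25.12, 119.58], [-72.63, 75.52], [4.76, 147.25], [-75.54, 255.54], [6.69, 114.76], [-157.13, 157.13]. Speed limits (degrees/s): [127.2, 127.2, 172.46, 172.46, 180, 180, 180].

### API

Orientations are given as a 3x3 rotation matrix whose columns are the frame's x, y, z axes.
In Python, from plant import get_obs, capture, hand_in, tips_ahead gives the robot as it stands.
- The arm moves only by the tool servo_tool, never from a script. Its arguments are lists of equal length, an entry for each row: "xyz": the shift along the tool's x, y, z in mm, a list of three; "dr": the turn, a rotation vector about the tool's x, y, z in degrees, a list of three; "grip": the opening, from 0 (shut) to 1 (fully open). In form: {"xyz": [[tx, ty, tz], ...], "dr": [[wx, wy, wz], ...], "grip": [grip, ...]}. A call has exactly 10 rows; each row is the pose to reach, as a shift and turn from the pose measured when the call began, along the tool's axes at that moment; what a row does not reach only later rows make up. A row lasts 1/12 s, in which the tool goes at most 41.7 mm and 7.16 degrees, less where a joint would pass 70% of its speed; a pose out of reach is approached as far as the arm can. A call with a gripper value outside its range is refused whole. The fingers move at their own pace and stop on an object; the grip force is fixed at half the most. Time passes only in rows, so rows that repeat a pose let the fingers close, or fill a call up. It gives the time, the measured TCP pose, the force and the opening at its end, in the units of the state.
- get_obs(): the state, without advancing time (a new reading comes with each control period).
- capture(name): name is "scene" or "top"; returns a dict with "frame" (420x560x3 uint8, blue, green, red), "fx", "fy", "cx", "cy" (pixels), "R" (3x3) and "t" (3): a world point X has camera coordinates R X + t. Camera axes: x right, y down, z forward; pixel columns grow to the right and rows downward; lengths in mm; the calibration is good to about 2 mm. A picture is of the moment at which its call begins. There is no depth.
- hand_in(): hands the job in, once; it reports no verdict.
The state is a dict: "time_s": time; "q": joint angles; "qvel": joint speeds; "tau": joint torques, N m; "tcp_pos": TCP position; "tcp_rot": TCP orientation; "ft_force": force on the tool from outside, world axes, zero at the start; "ft_torque": the same for the moment, N m; "width": opening from 0.0 (shut) to 1.0 (fully open).
Only numpy, scipy, OpenCV 4.12 (cv2) and the standard library are available. Lean on these libraries where they do the work, as an engineer would, in place of code of your own. Each camera call takes 0.05 s, during which the arm holds its last target.

### The job

Take the aluminium box bracket out of the wooden holder and set it down on the bench mat, because the holder lets you grip it only by its long sides and the ledge's lane only by its ends. Take it again by its ends, set it down in the lane on the ledge of the drop station and let go; then push it from behind along the ledge, over the edge and under the hood, so that it drops down the chute into the catch pan. Leave the other things on the bench where they are.

Things in the scene. Friction and masses are not known exactly. Their poses are not given: they have to be found in the camera images.
- bracket: the box bracket: a folded aluminium box, 56 mm long (its x), 36 mm wide (its y), 30 mm high (its z), closed on top and sides, about 60 g, with a dark round hole drawn on top; it starts upright between the two cheeks of the holder. Origin at the centre of its underside, z up
- holder: fixed wooden holder: plywood base 110 x 110 x 8 mm; the bracket stands on it near the centre, long axis along the holder's x, between two cheeks (inner faces x = -31, +31 mm, 14 mm thick, 40 mm wide, tops 42 mm above the bench), so fingers fit only at its long sides (+y, -y). Origin: centre of the base's underside. Holder and drop station may swap sides of the bench between starts
- drop_station: fixed sheet-metal drop station: a ledge on legs with a fenced lane, then a hooded chute and a catch pan at its foot. Origin on the bench straight below the middle of the ledge's edge; x is the push direction, from the ledge to the chute (roughly away from the robot), z up. Overall x = -130 to 210 mm, 76 mm wide, 175 mm high at the hood
- ledge_edge (a point): middle of the ledge's edge, on its flat top, at (0, 0, 130) mm in the station's frame, same axes. The ledge runs back from here to x = -130 mm, where the lane is open. Lane: two fences along x, inner faces at y = -24 and +24 mm, 4 mm thick, 42 mm above the ledge, open above. The bracket tips over the edge once its middle has passed it
- hood_top (a point): middle of the hood's top, 175 mm above the bench, at (62, 0, 175) mm in the station's frame. The hood roofs the chute from x = 35 to 90 mm, its underside 42 mm above the ledge. Chute below: x = 0 to 86 mm, inner faces y = -34 and +34 mm (walls as high as the hood), a steep slide inside from about 20 mm below the edge down to the pan
- pan_floor (a point): middle of the catch pan's floor, 4 mm above the bench, at (148, 0, 4) mm in the station's frame. The pan is open above from x = 90 to 206 mm, inner faces y = -34 and +34 mm, walls 34 mm high, and joins the chute's foot
- angle_clip: bystander: small L-shaped aluminium angle clip, 60 x 30 x 30 mm, lying near the holder; origin at the centre of its underside
- rib_stack: bystander: flat stack of aluminium rib plates, 110 x 44 x 8 mm, with three dark round holes; origin at the centre of its underside
- screwdriver: bystander: screwdriver lying on the left side of the bench; origin on its underside
- wrench: bystander: steel wrench lying on the right side of the bench; origin on its underside
- rivet_jar: bystander: clear jar with a lid, 56 mm across and 70 mm tall, on the right; origin at the centre of its underside
- carton: bystander: small cardboard box, 90 x 70 x 60 mm, on the left; origin at the centre of its underside
- sand_block: bystander: cork sanding block, 70 x 40 x 25 mm, close to the robot; origin at the centre of its underside
Things that resemble listed ones, but are neither listed nor needed, are in the scene too. What is shaped like the bracket but orange is not meant. Of the things shaped like the holder, the wooden one is meant.

How it is judged:
By the outcome, as a careful person would: the job done as asked, in the order asked, and still so for the second after the job is handed in, with the robot touching nothing.
It also fails if it takes over 64 s, if anything falls off the work surface, if the arm or the gripper's body presses on something with over 40 N, if the wrist force passes 120 N, or if a joint passes its speed limit or range.

## Working session

There is one attempt and no reset: what is moved stays moved. The work goes in short steps, Python scripts to look and compute and a tool call to move; the robot and the scene stay as the last step left them, time stands still between calls to the robot, and variables do not carry over. Pictures are saved under pics/ and viewed, and the job is handed in when it is done.

Besides the shell and the picture viewer there is one more tool, called after "Call:" in YAML: its name, and indented under it one key for each argument. servo_tool: Moves the arm, as the interface text tells. Its arguments: {"type":"object","properties":{"xyz":{"type":"array"},"dr":{"type":"array"},"grip":{"type":"array"}},"required":["xyz","dr","grip"]}

```bash
mkdir -p pics; ls; python3 - <<'E'
from plant import get_obs,capture,tips_ahead
import cv2,numpy as np
o=get_obs()
print({k:np.round(v,3).tolist() for k,v in o.items()})
print(tips_ahead)
for n in("scene","top"):
    c=capture(n); cv2.imwrite(f"pics/{n}0.png",c["frame"]); print(n,c["fx"],c["fy"],c["cx"],c["cy"],np.round(c["R"],4).tolist(),np.round(c["t"],1).tolist())
E
```

```text
pics
{'time_s': 0.0, 'q': [-74.404, 24.937, 1.431, 90.19, -0.664, 64.972, -4.302], 'qvel': [0.036, -0.004, 0.012, -0.043, -0.031, 0.028, 0.046], 'tau': [0.001, -67.048, 1.025, -31.621, 0.015, 0.013, 0.0], 'tcp_pos': [228.676, 581.137, 244.508], 'tcp_rot': [[0.366, -0.0, -0.931], [0.931, -0.002, 0.366], [-0.002, -1.0, -0.0]], 'ft_force': [0.669, 0.358, 0.436], 'ft_torque': [0.043, -0.034, -0.029], 'width': 0.998}
14.0
scene 420.122328145195 420.122328145195 279.2477285717057 212.25104204259586 [[-0.0417, 0.9991, -0.0085], [0.6073, 0.0186, -0.7943], [-0.7934, -0.0383, -0.6075]] [4.4, -234.6, 1555.6]
top 508.05034606474266 508.05034606474266 283.58813996139565 211.17394331403847 [[0.0903, -0.9959, 0.0049], [-0.9748, -0.0894, -0.2042], [0.2038, 0.0137, -0.9789]] [-31.6, 562.5, 1390.1]
```

View images.

View pics/scene0.png

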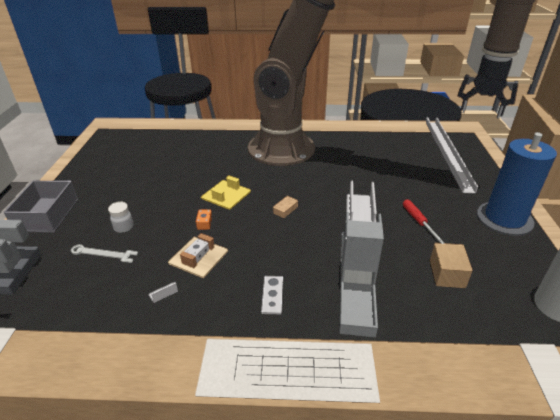

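View pics/top0.png

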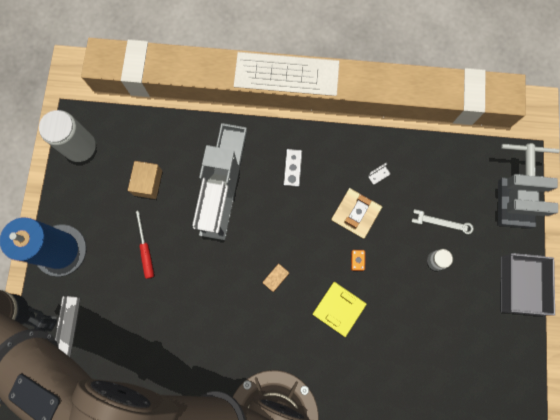

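Candidates in the top view are the silver bracket at (358,211) and an orange look-alike at (358,260). For the holder there is the wooden one at (357,213) and a yellow one at (340,308). I choose silver and wooden, and will check them in a close crop.

```bash
python3 - <<'E'
import cv2,numpy as np
t=cv2.imread("pics/top0.png");s=cv2.imread("pics/scene0.png")
def crop(im,x,y,w,h,k,n): cv2.imwrite(n,cv2.resize(im[y:y+h,x:x+w],None,fx=k,fy=k,interpolation=cv2.INTER_CUBIC))
crop(t,325,180,64,64,9,"pics/c1.png");crop(s,160,225,80,60,9,"pics/c2.png");crop(t,180,115,80,130,4.6,"pics/c3.png")
crop(s,325,175,70,160,3.7,"pics/c4.png")
E
```

```text
(no output)
```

View pics/c1.png

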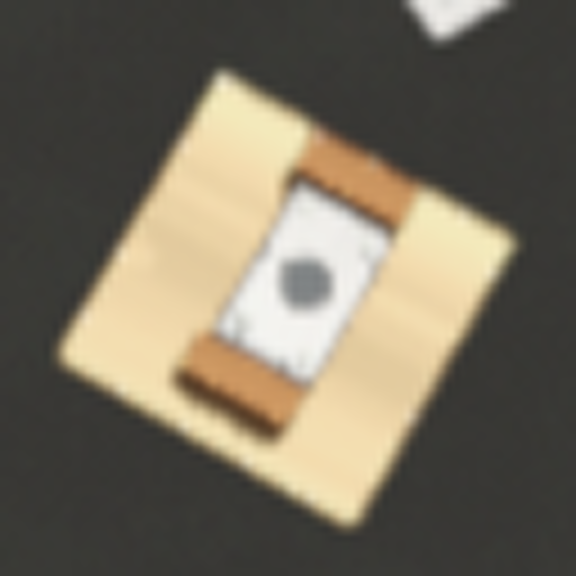

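View pics/c2.png

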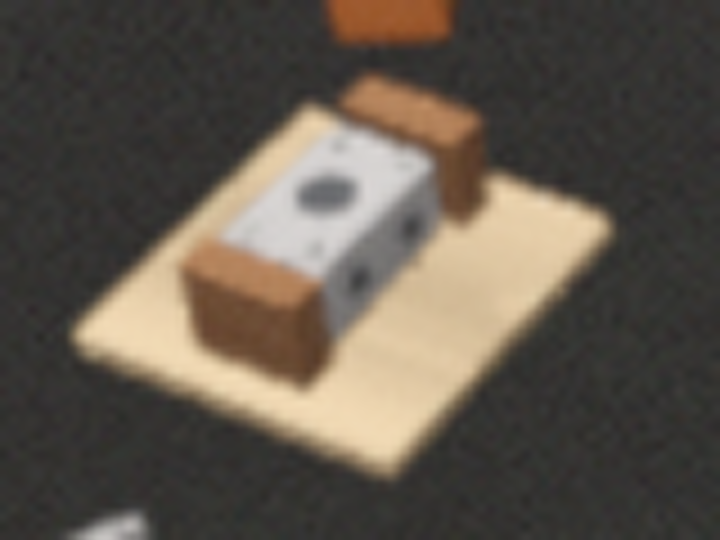

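View pics/c3.png

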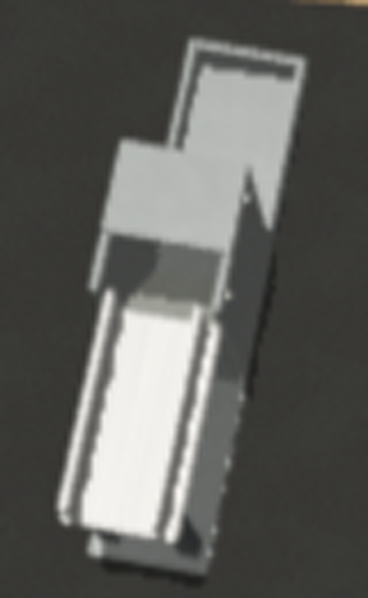

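View pics/c4.png

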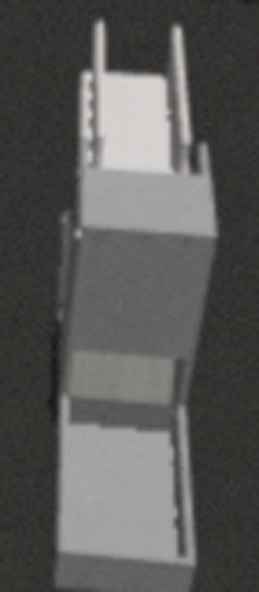

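```bash
cat > h.py <<'E'
import numpy as np,cv2
from scipy.optimize import least_squares
CAM={"scene":(420.122,279.248,212.251,np.array([[-0.0417,0.9991,-0.0085],[0.6073,0.0186,-0.7943],[-0.7934,-0.0383,-0.6075]]),np.array([4.4,-234.6,1555.6])),
"top":(508.05,283.588,211.174,np.array([[0.0903,-0.9959,0.0049],[-0.9748,-0.0894,-0.2042],[0.2038,0.0137,-0.9789]]),np.array([-31.6,562.5,1390.1]))}
def proj(cam,X):
    f,cx,cy,R,t=CAM[cam]; p=np.atleast_2d(X)@R.T+t
    return np.c_[f*p[:,0]/p[:,2]+cx,f*p[:,1]/p[:,2]+cy]
def unproj(cam,uv,z):
    f,cx,cy,R,t=CAM[cam]; C=-R.T@t; d=R.T@np.array([(uv[0]-cx)/f,(uv[1]-cy)/f,1]); return C+d*(z-C[2])/d[2]
def full(c,x0,y0,k): c=np.asarray(c,float); return (c+.5)/k-.5+[x0,y0]
def place(p,L):
    a=np.radians(p[2]);L=np.atleast_2d(np.asarray(L,float))
    return np.c_[p[0]+L[:,0]*np.cos(a)-L[:,1]*np.sin(a),p[1]+L[:,0]*np.sin(a)+L[:,1]*np.cos(a),L[:,2]]
def fit(obs,p0,show=True):
    # obs: list (cam, Nx3 local, Nx2 px)
    f=lambda p:np.concatenate([(proj(c,place(p,L))-uv).ravel() for c,L,uv in obs])
    r=least_squares(f,p0,loss="soft_l1",f_scale=.7,x_scale=[10,10,5])
    if show:
        print("pose",np.round(r.x,2))
        for c,L,uv in obs: print(c,np.round(proj(c,place(r.x,L))-uv,1).tolist())
    return r.x
E
cat > fit0.py <<'E'
from h import *
# holder: long axis along cheeks; candidates, corners
def order(cam,z,px): # compute world coords
    return np.array([unproj(cam,p,z) for p in px])
T1=lambda c:full(c,325,180,9);S2=lambda c:full(c,160,225,9);T3=lambda c:full(c,180,115,4.6);S4=lambda c:full(c,325,175,3.7)
bt=T1([(302,182),(393,238),(308,383),(217,330)]);bs=S2([(345,122),(437,165),(322,275)])
print(order("top",38,bt).round(0).tolist(),order("scene",38,bs).round(0).tolist())
ht=T1([(222,70),(517,240),(352,528),(60,355)]);hs=S2([(310,103),(615,222),(392,475),(75,338)])
print(order("top",8,ht).round(0).tolist(),order("scene",8,hs).round(0).tolist())
ft=T3([(122,140),(248,168),(225,250),(105,230),(192,38),(305,58),(65,517),(172,540)])
L=[(90,38,175),(90,-38,175),(35,-38,175),(35,38,175),(210,38,38),(210,-38,38),(-130,26,172),(-130,-26,172)]
fs=S4([(82,232),(217,236),(82,172),(210,176),(55,553),(195,563),(99,22),(177,28)])
Ls=[(90,-38,175),(90,38,175),(35,-38,175),(35,38,175),(210,-38,38),(210,38,38),(-130,-26,172),(-130,26,172)]
print("station");
for o in ([("top",L,ft),("scene",Ls,fs)],[("top",L,ft)],[("scene",Ls,fs)]): fit(o,[600,150,0])
E
python3 fit0.py
```

```text
[[621.0, -193.0, 38.0], [605.0, -223.0, 38.0], [555.0, -199.0, 38.0], [570.0, -169.0, 38.0]] [[554.0, -194.0, 38.0], [571.0, -164.0, 38.0], [618.0, -188.0, 38.0]]
[[664.0, -168.0, 8.0], [615.0, -268.0, 8.0], [514.0, -220.0, 8.0], [563.0, -121.0, 8.0]] [[511.0, -217.0, 8.0], [561.0, -117.0, 8.0], [664.0, -163.0, 8.0], [615.0, -263.0, 8.0]]
station
pose [607.06 213.58  -4.96]
top [[-0.8, 0.1], [-0.4, -1.2], [0.5, 0.4], [-1.4, -0.1], [-1.0, -0.1], [-0.7, -0.2], [-1.2, -1.5], [-4.9, -3.0]]
scene [[-0.8, -1.3], [-0.9, 0.4], [-0.7, -1.0], [-0.6, 0.4], [0.6, -1.3], [-0.5, -0.4], [-0.5, 0.6], [-0.8, 0.3]]
pose [605.89 210.27  -4.53]
top [[0.1, 0.7], [0.5, -0.8], [1.6, 0.8], [-0.3, 0.5], [-0.5, 0.4], [-0.2, 0.1], [0.3, -0.8], [-3.3, -2.5]]
pose [608.16 214.85  -5.06]
scene [[-0.3, -0.9], [-0.3, 0.8], [-0.2, -0.7], [-0.0, 0.7], [1.0, -0.9], [0.1, 0.1], [0.1, 0.8], [-0.1, 0.5]]
```

```bash
cat > ov.py <<'E'
from h import *
def overlay(img,cam,x0,y0,w,h,k,polys,out):
    im=cv2.resize(img[y0:y0+h,x0:x0+w],None,fx=k,fy=k,interpolation=cv2.INTER_CUBIC)
    for X,col in polys:
        q=((proj(cam,X)-[x0,y0]+.5)*k-.5); cv2.polylines(im,[np.round(q*8).astype(int).reshape(-1,1,2).astype(np.int32)],False,col,1,cv2.LINE_AA,3)
    cv2.imwrite(out,im)
def box(p,xa,xb,ya,yb,za,zb):
    c=lambda z:[(xa,ya,z),(xb,ya,z),(xb,yb,z),(xa,yb,z),(xa,ya,z)]
    return [place(p,c(za)),place(p,c(zb))]+[place(p,[(x,y,za),(x,y,zb)]) for x in(xa,xb) for y in(ya,yb)]
def station(p):
    o=[]
    for b,c in(((-130,0,24,28,130,172),(0,0,255)),((-130,0,-28,-24,130,172),(0,200,0)),((35,90,-38,38,172,175),(255,0,0)),((90,210,-38,38,0,38),(0,255,255))):
        o+=[(q,c) for q in box(p,*b)]
    return o
if __name__=="__main__":
    t=cv2.imread("pics/top0.png");s=cv2.imread("pics/scene0.png")
    p=[607,213.5,-5]
    overlay(t,"top",185,165,70,80,8,station(p),"pics/o1.png")
    overlay(s,"scene",330,175,65,160,3.7,station(p),"pics/o2.png")
    print([(-CAM[c][3].T@CAM[c][4]).round(0).tolist() for c in CAM])
E
python3 ov.py
```

```text
[[1377.0, 60.0, 759.0], [268.0, -0.0, 1476.0]]
```

View pics/o1.png

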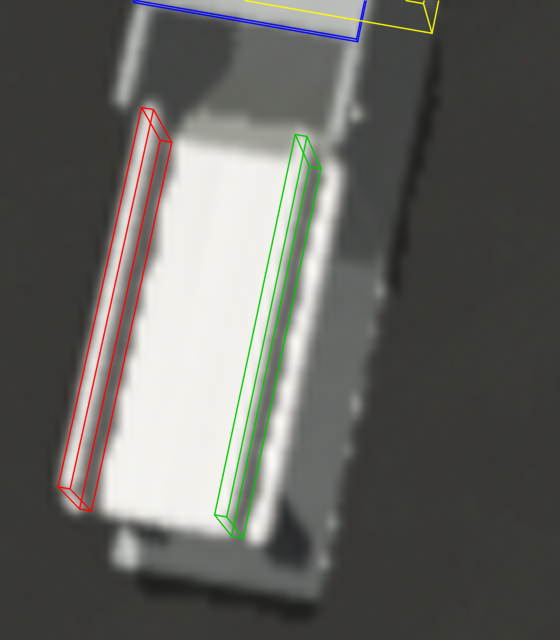

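View pics/o2.png

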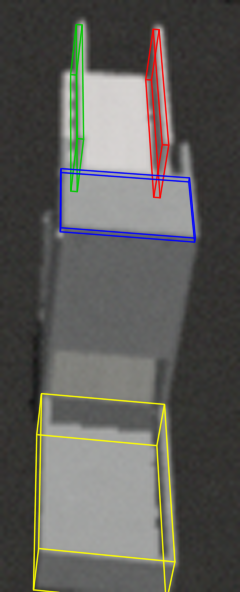

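```bash
cat > mv.py <<'E'
import sys,numpy as np
from scipy.spatial.transform import Rotation as Rn
from plant import get_obs
def rel(p,yaw):
    o=get_obs();R=np.array(o["tcp_rot"]);t=np.array(o["tcp_pos"])
    a=np.radians(yaw);x=np.array([np.cos(a),np.sin(a),0]);y=np.array([0,0,-1.]);G=np.c_[x,y,np.cross(x,y)]
    d=R.T@(np.array(p)-t); r=Rn.from_matrix(R.T@G).as_rotvec(degrees=True)
    print("t",round(float(o["time_s"]),2),"tcp",t.round(1),"yaw",round(float(np.degrees(np.arctan2(R[1,0],R[0,0]))),1),"w",round(float(o["width"]),3),"F",np.round(o["ft_force"],1),"q",np.round(o["q"],0))
    print("shift",d.round(1),"dr",r.round(1),"tilt",np.degrees(np.arccos(np.clip(-R[2,1],-1,1))).round(2))
if __name__=="__main__":
    v=[float(x) for x in sys.argv[1:]]; rel(v[:3],v[3])
E
cat >> fit0.py <<'E'
Lb=[(-28,-18,38),(-28,18,38),(28,18,38),(28,-18,38)]
A=180-25.5
ob=[("top",[(28,-18,38),(28,18,38),(-28,18,38),(-28,-18,38)],bt)]
print("bracket")
def srt(p0,L,cam,px):
    q=proj(cam,place(p0,L)); return [L[int(np.argmin(np.hypot(*(q-u).T)))] for u in px]
p0=[587,-193.5,-25.5]; o=[("top",srt(p0,Lb,"top",bt),bt),("scene",srt(p0,Lb,"scene",bs),bs)]
fit(o,p0);fit(o[:1],p0);fit(o[1:],p0)
Lh=[(a,b,8) for a in(-55,55) for b in(-55,55)]
o=[("top",srt(p0,Lh,"top",ht),ht),("scene",srt(p0,Lh,"scene",hs),hs)]
print("holder");fit(o,p0)
for n,u,z in(("rib",(293,168),8),("sand",(276,278),25),("clip",(379,174),10),("orange",(358,260),25),("yellow",(340,309),8)): print(n,unproj("top",u,z).round(0))
E
python3 fit0.py | sed -n '/bracket/,$p'; python3 mv.py 588 -194 150 64.5
```

```text
bracket
pose [ 587.07 -193.9   -26.3 ]
top [[-0.9, 0.1], [-0.2, 0.2], [-0.4, 0.3], [-1.1, -0.2]]
scene [[-1.3, 0.1], [-0.3, -0.4], [-1.0, 0.6]]
pose [ 587.57 -195.77  -25.97]
top [[-0.3, 0.0], [0.4, 0.1], [0.3, 0.2], [-0.4, -0.3]]
pose [ 586.47 -191.68  -27.05]
scene [[-0.2, -0.1], [0.6, -0.4], [-0.2, 0.4]]
holder
pose [ 588.38 -191.83  -25.5 ]
top [[-0.8, 0.6], [-1.1, 0.1], [-0.7, -0.3], [-1.0, 0.1]]
scene [[-0.5, 1.0], [-0.7, 0.3], [-0.8, -0.8], [-0.6, -0.1]]
rib [708.   4.   8.]
sand [375.  24.  25.]
clip [ 712. -254.   10.]
orange [ 447. -205.   25.]
yellow [ 306. -165.    8.]
t 0.1 tcp [228.7 581.2 244.6] yaw 68.5 w 0.998 F [ 0.  -0.8 -0.1] q [-74.  25.   1.  90.  -1.  65.  -4.]
shift [-589.7   95.5 -618.2] dr [ 0.   4.  -0.1] tilt 0.08
```

Call:
servo_tool:
  xyz:
    - [-28, 0, -30]
    - [-56, 0, -60]
    - [-84, 0, -90]
    - [-112, 0, -120]
    - [-140, 0, -150]
    - [-168, 0, -180]
    - [-196, 0, -210]
    - [-224, 0, -240]
    - [-252, 0, -270]
    - [-280, 0, -295]
  dr:
    - [0, 0, 0]
    - [0, 0, 0]
    - [0, 1, 0]
    - [0, 1, 0]
    - [0, 2, 0]
    - [0, 2, 0]
    - [0, 3, 0]
    - [0, 3, 0]
    - [0, 4, 0]
    - [0, 4, 0]
  grip: [1, 1, 1, 1, 1, 1, 1, 1, 1, 1]

```text
time_s: 0.93
tcp_pos: [401.5, 210.2, 245.0]
tcp_rot: [[0.432, -0.0, -0.902], [0.902, -0.001, 0.432], [-0.001, -1.0, -0.001]]
ft_force: [0.0, -0.1, 0.3]
width: 1.001
```

```bash
python3 mv.py 588 -194 150 64.3
```

```text
t 0.93 tcp [401.5 210.2 245. ] yaw 64.4 w 1.001 F [ 0.  -0.1  0.3] q [-45.   9.  12. 114.  -2.  58.  32.]
shift [-283.9   95.6 -342.7] dr [ 0.   0.1 -0.1] tilt 0.08
```

Call:
servo_tool:
  xyz:
    - [-24, 0, -29]
    - [-48, 0, -58]
    - [-73, 0, -88]
    - [-97, 0, -117]
    - [-122, 0, -147]
    - [-146, 15, -176]
    - [-170, 30, -205]
    - [-195, 45, -235]
    - [-219, 55, -264]
    - [-243, 65, -293]
  dr:
    - [0, 0, 0]
    - [0, 0, 0]
    - [0, 0, 0]
    - [0, 0, 0]
    - [0, 0, 0]
    - [0, 0, 0]
    - [0, 0, 0]
    - [0, 0, 0]
    - [0, 0, 0]
    - [0, 0, 0]
  grip: [1, 1, 1, 1, 1, 1, 1, 1, 1, 1]

```text
time_s: 1.77
tcp_pos: [560.9, -137.3, 179.3]
tcp_rot: [[0.432, -0.001, -0.902], [0.902, -0.001, 0.432], [-0.002, -1.0, 0.001]]
ft_force: [0.9, 0.5, 0.2]
width: 0.998
```

```bash
python3 mv.py 588 -194 130 64.3
```

```text
t 1.77 tcp [ 560.9 -137.3  179.3] yaw 64.4 w 0.998 F [0.9 0.5 0.2] q [ -8.  25.  23. 103. -12.  54.  84.]
shift [-39.3  49.4 -49. ] dr [-0.   0.1 -0.1] tilt 0.1
```

Call:
servo_tool:
  xyz:
    - [-13, 16, -16]
    - [-26, 32, -33]
    - [-36, 45, -45]
    - [-39, 49, -49]
    - [-39, 60, -49]
    - [-39, 60, -49]
    - [-39, 60, -49]
    - [-39, 60, -49]
    - [-39, 60, -49]
    - [-39, 60, -49]
  dr:
    - [0, 0, 0]
    - [0, 0, 0]
    - [0, 0, 0]
    - [0, 0, 0]
    - [0, 0, 0]
    - [0, 0, 0]
    - [0, 0, 0]
    - [0, 0, 0]
    - [0, 0, 0]
    - [0, 0, 0]
  grip: [1, 1, 1, 1, 1, 1, 1, 1, 1, 1]

```text
time_s: 2.6
tcp_pos: [588.6, -193.0, 120.2]
tcp_rot: [[0.431, 0.0, -0.902], [0.902, -0.001, 0.431], [-0.001, -1.0, -0.001]]
ft_force: [-0.7, -1.3, 0.1]
width: 1.0
```

```bash
python3 mv.py 588 -194 27 64.3; python3 - <<'E'
from plant import capture
import cv2
for n,b in(("scene",(120,180,160,120)),("top",(290,140,160,120))):
    f=capture(n)["frame"]; x,y,w,h=b; cv2.imwrite(f"pics/a_{n}.png",cv2.resize(f[y:y+h,x:x+w],None,fx=5,fy=5,interpolation=cv2.INTER_CUBIC))
E
```

```text
t 2.6 tcp [ 588.6 -193.   120.2] yaw 64.5 w 1.0 F [-0.7 -1.3  0.1] q [ -1.  32.  21. 100. -15.  50.  91.]
shift [-1.  93.2  0.1] dr [ 0.   0.2 -0.1] tilt 0.07
```

View pics/a_scene.png

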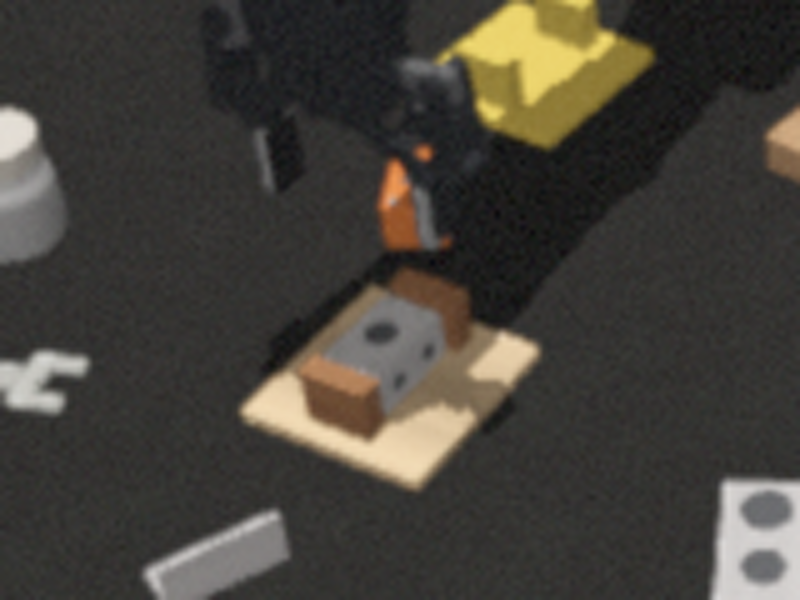

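View pics/a_top.png

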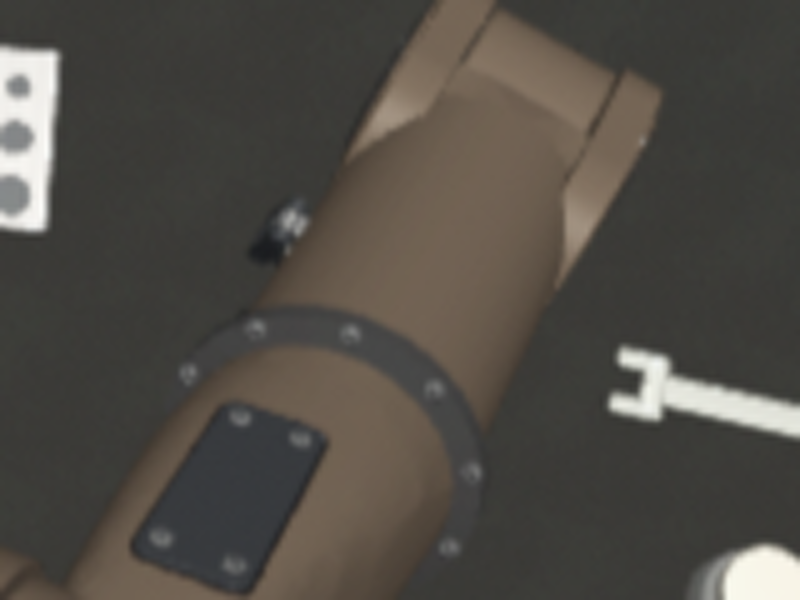

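```bash
python3 - <<'E'
from h import *
c=np.array([588.6,-193,0]);x=np.array([.431,.902,0]);z=np.array([-.902,.431,0])
for zt in(106,119):
  for s in(1,-1):
    for e in(-11,11): print(zt,s,e,((proj("scene",c+x*s*42.5+z*e+[0,0,zt])[0]-[120,180]+.5)*5).round(0))
E
```

```text
106 1 -11 [421. 274.]
106 1 11 [447. 248.]
106 -1 -11 [280. 223.]
106 -1 11 [309. 198.]
119 1 -11 [417. 253.]
119 1 11 [444. 227.]
119 -1 -11 [276. 202.]
119 -1 11 [305. 178.]
```

Call:
servo_tool:
  xyz:
    - [-0.5, 20, 0]
    - [-0.5, 40, 0]
    - [-0.5, 58, 0]
    - [-0.5, 70, 0]
    - [-0.5, 80, 0]
    - [-0.5, 88, 0]
    - [-0.5, 93, 0]
    - [-0.5, 93, 0]
    - [-0.5, 93, 0]
    - [-0.5, 93, 0]
  dr:
    - [0, 0, 0]
    - [0, 0, 0]
    - [0, 0, 0]
    - [0, 0, 0]
    - [0, 0, 0]
    - [0, 0, 0]
    - [0, 0, 0]
    - [0, 0, 0]
    - [0, 0, 0]
    - [0, 0, 0]
  grip: [1, 1, 1, 1, 1, 1, 1, 1, 0.8, 0.7]

```text
time_s: 3.53
tcp_pos: [588.7, -194.1, 27.7]
tcp_rot: [[0.431, 0.001, -0.902], [0.902, -0.002, 0.431], [-0.001, -1.0, -0.001]]
ft_force: [-0.8, 0.5, -0.9]
width: 0.75
```

```bash
python3 mv.py 588 -193 26 64.3; python3 - <<'E'
from plant import capture
import cv2
for n,b in(("scene",(120,180,160,120)),):
    f=capture(n)["frame"]; x,y,w,h=b; cv2.imwrite(f"pics/b_{n}.png",cv2.resize(f[y:y+h,x:x+w],None,fx=5,fy=5,interpolation=cv2.INTER_CUBIC))
E
```

```text
t 3.53 tcp [ 588.7 -194.1   27.7] yaw 64.5 w 0.75 F [-0.8  0.5 -0.9] q [  1.  39.  18. 103. -18.  40.  94.]
shift [0.7 1.7 1.1] dr [ 0.1  0.2 -0.1] tilt 0.1
```

View pics/b_scene.png

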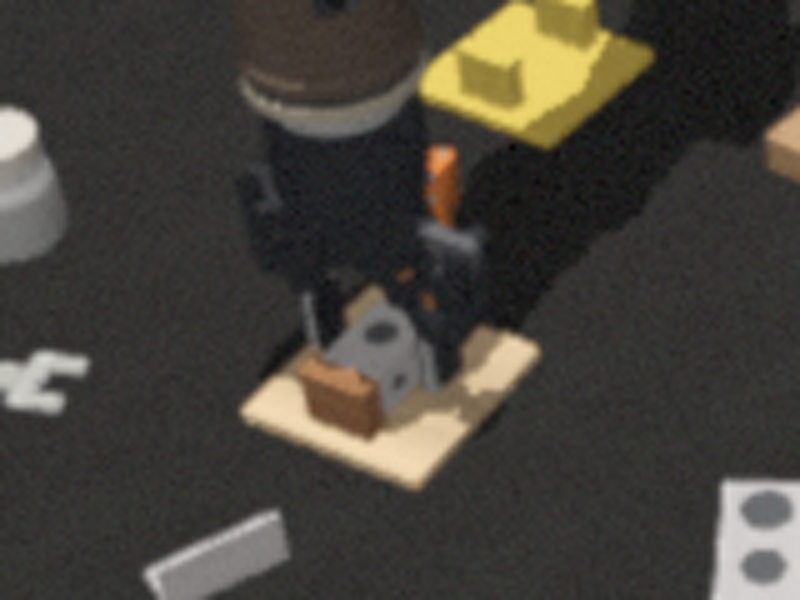

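The fingers straddle the bracket, at crop (320,320) and (440,370), clear of the cheeks. Closing.

Call:
servo_tool:
  xyz:
    - [0, 0, 0]
    - [0, 0, 0]
    - [0, 0, 0]
    - [0, 0, 0]
    - [0, 0, 0]
    - [0, 0, 0]
    - [0, 0, 0]
    - [0, 0, 0]
    - [0, 0, 0]
    - [0, 0, 0]
  dr:
    - [0, 0, 0]
    - [0, 0, 0]
    - [0, 0, 0]
    - [0, 0, 0]
    - [0, 0, 0]
    - [0, 0, 0]
    - [0, 0, 0]
    - [0, 0, 0]
    - [0, 0, 0]
    - [0, 0, 0]
  grip: [0.65, 0.6, 0.55, 0.5, 0.45, 0.4, 0.3, 0.2, 0.1, 0]

```text
time_s: 4.42
tcp_pos: [588.8, -194.2, 28.0]
tcp_rot: [[0.431, 0.001, -0.902], [0.902, -0.002, 0.431], [-0.001, -1.0, -0.002]]
ft_force: [-1.6, -0.2, 5.3]
width: 0.41
```

```bash
python3 mv.py 588 -193 110 64.3
```

```text
t 4.42 tcp [ 588.8 -194.2   28. ] yaw 64.5 w 0.41 F [-1.6 -0.2  5.3] q [  1.  39.  18. 103. -18.  40.  94.]
shift [  0.6 -82.    1.1] dr [ 0.1  0.2 -0.1] tilt 0.11
```

Call:
servo_tool:
  xyz:
    - [0, -5, 0]
    - [0, -12, 0]
    - [0, -22, 0]
    - [0, -34, 0]
    - [0, -46, 0]
    - [0, -58, 0]
    - [0, -70, 0]
    - [0, -76, 0]
    - [0, -80, 0]
    - [0, -80, 0]
  dr:
    - [0, 0, 0]
    - [0, 0, 0]
    - [0, 0, 0]
    - [0, 0, 0]
    - [0, 0, 0]
    - [0, 0, 0]
    - [0, 0, 0]
    - [0, 0, 0]
    - [0, 0, 0]
    - [0, 0, 0]
  grip: [0, 0, 0, 0, 0, 0, 0, 0, 0, 0]

```text
time_s: 5.25
tcp_pos: [589.2, -194.1, 109.1]
tcp_rot: [[0.431, 0.003, -0.902], [0.902, -0.002, 0.431], [-0.0, -1.0, -0.003]]
ft_force: [0.0, -0.9, -0.8]
width: 0.407
```

```bash
python3 mv.py 540 -10 75 64.3; python3 - <<'E'
from plant import capture
import cv2
for n,b in(("scene",(120,180,160,120)),):
    f=capture(n)["frame"]; x,y,w,h=b; cv2.imwrite(f"pics/d_{n}.png",cv2.resize(f[y:y+h,x:x+w],None,fx=5,fy=5,interpolation=cv2.INTER_CUBIC))
E
```

```text
t 5.25 tcp [ 589.2 -194.1  109.1] yaw 64.5 w 0.407 F [ 0.  -0.9 -0.8] q [ -1.  33.  21. 101. -15.  49.  92.]
shift [144.9  33.6 123.9] dr [ 0.2  0.2 -0. ] tilt 0.19
```

View pics/d_scene.png

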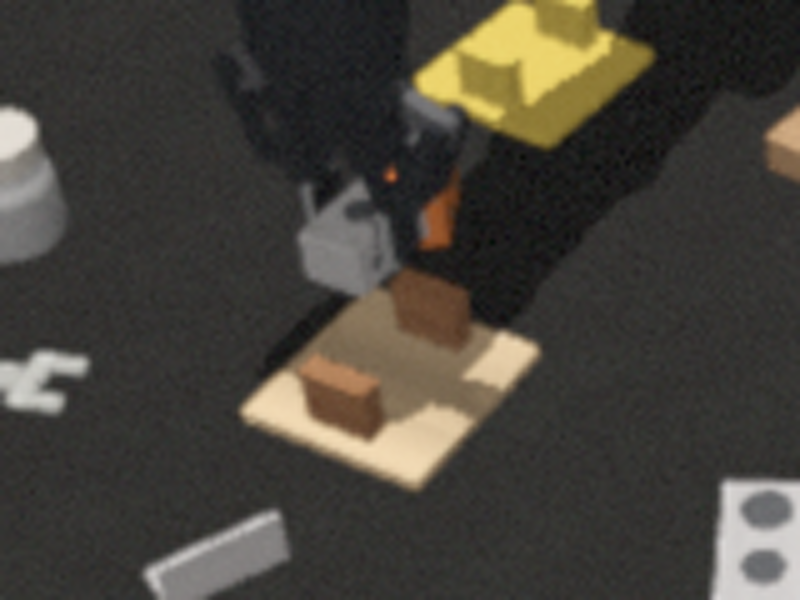

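The bracket is out and held level, at crop (345,240). Next I carry it to free mat between the sanding block and the rib stack.

Call:
servo_tool:
  xyz:
    - [20, 0, 17]
    - [40, 0, 34]
    - [60, 0, 51]
    - [80, 0, 68]
    - [100, 0, 85]
    - [115, 0, 100]
    - [130, 12, 112]
    - [140, 24, 120]
    - [145, 34, 124]
    - [145, 34, 124]
  dr:
    - [0, 0, 0]
    - [0, 0, 0]
    - [0, 0, 0]
    - [0, 0, 0]
    - [0, 0, 0]
    - [0, 0, 0]
    - [0, 0, 0]
    - [0, 0, 0]
    - [0, 0, 0]
    - [0, 0, 0]
  grip: [0, 0, 0, 0, 0, 0, 0, 0, 0, 0]

```text
time_s: 6.13
tcp_pos: [537.7, -8.0, 71.6]
tcp_rot: [[0.429, -0.003, -0.903], [0.903, -0.001, 0.429], [-0.002, -1.0, 0.002]]
ft_force: [-0.5, -0.2, -1.2]
width: 0.407
```

```bash
python3 mv.py 540 -10 20 64.3; python3 - <<'E'
from plant import capture
import cv2
for n,b in(("scene",(200,150,160,120)),):
    f=capture(n)["frame"]; x,y,w,h=b; cv2.imwrite(f"pics/e_{n}.png",cv2.resize(f[y:y+h,x:x+w],None,fx=5,fy=5,interpolation=cv2.INTER_CUBIC))
E
```

```text
t 6.13 tcp [537.7  -8.   71.6] yaw 64.6 w 0.407 F [-0.5 -0.2 -1.2] q [-19.  30.  20. 114. -16.  39.  75.]
shift [-0.7 51.6 -3. ] dr [-0.1  0.3 -0.1] tilt 0.17
```

View pics/e_scene.png

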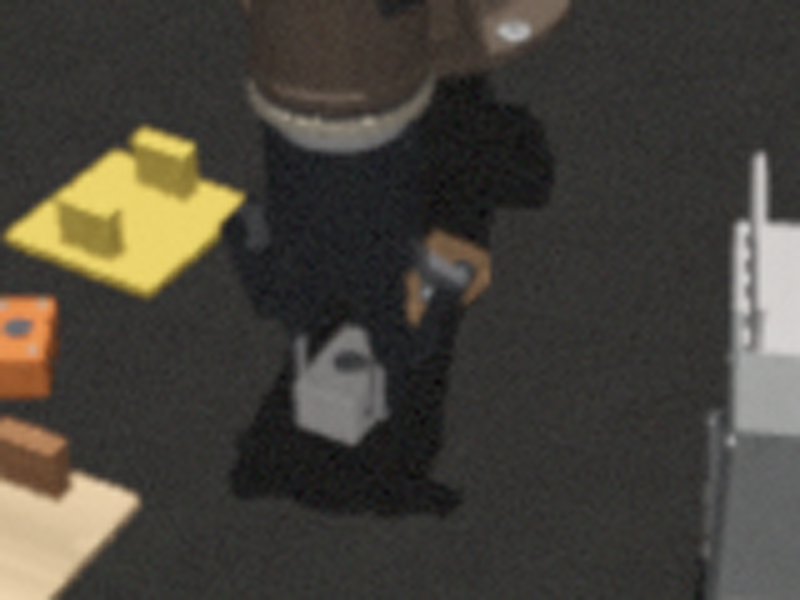

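Call:
servo_tool:
  xyz:
    - [0, 12, 0]
    - [0, 24, 0]
    - [0, 34, 0]
    - [0, 40, 0]
    - [0, 44, 0]
    - [0, 47, 0]
    - [0, 49, 0]
    - [0, 50.5, 0]
    - [0, 50.5, 0]
    - [0, 50.5, 0]
  dr:
    - [0, 0, 0]
    - [0, 0, 0]
    - [0, 0, 0]
    - [0, 0, 0]
    - [0, 0, 0]
    - [0, 0, 0]
    - [0, 0, 0]
    - [0, 0, 0]
    - [0, 0, 0]
    - [0, 0, 0]
  grip: [0, 0, 0, 0, 0, 0, 0, 0, 0, 0]

```text
time_s: 7.02
tcp_pos: [538.7, -9.7, 22.4]
tcp_rot: [[0.43, -0.001, -0.903], [0.903, -0.002, 0.43], [-0.002, -1.0, -0.0]]
ft_force: [-0.6, 0.4, -0.3]
width: 0.409
```

```bash
python3 mv.py 540 -10 20 64.3; python3 - <<'E'
from plant import capture
import cv2
for n,b in(("scene",(200,150,160,120)),):
    f=capture(n)["frame"]; x,y,w,h=b; cv2.imwrite(f"pics/f_{n}.png",cv2.resize(f[y:y+h,x:x+w],None,fx=5,fy=5,interpolation=cv2.INTER_CUBIC))
E
```

```text
t 7.02 tcp [538.7  -9.7  22.4] yaw 64.5 w 0.409 F [-0.6  0.4 -0.3] q [-17.  35.  17. 115. -18.  33.  77.]
shift [ 0.3  2.4 -1.4] dr [ 0.   0.2 -0.1] tilt 0.12
```

View pics/f_scene.png

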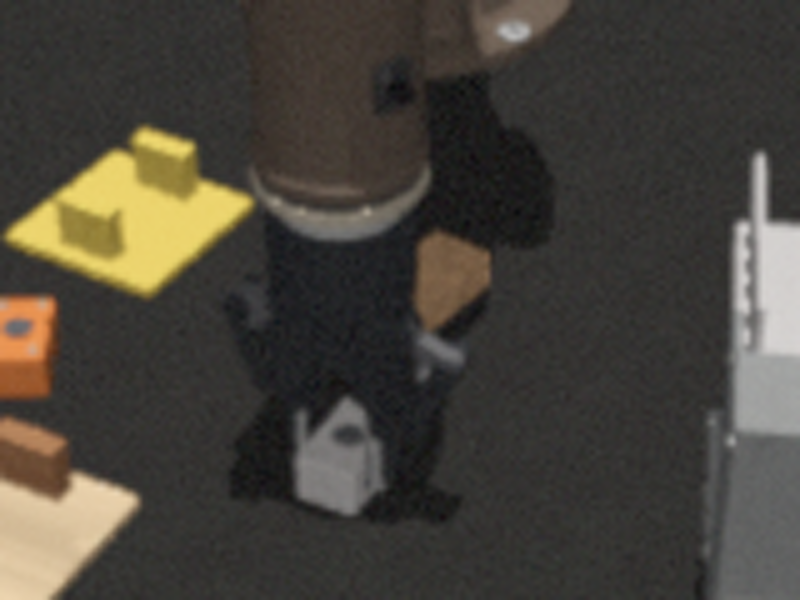

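Call:
servo_tool:
  xyz:
    - [0, 0.7, 0]
    - [0, 1.4, 0]
    - [0, 2, 0]
    - [0, 2.6, 0]
    - [0, 2.9, 0]
    - [0, 2.9, 0]
    - [0, 2.9, 0]
    - [0, 2.9, 0]
    - [0, 2.9, 0]
    - [0, 2.9, 0]
  dr:
    - [0, 0, 0]
    - [0, 0, 0]
    - [0, 0, 0]
    - [0, 0, 0]
    - [0, 0, 0]
    - [0, 0, 0]
    - [0, 0, 0]
    - [0, 0, 0]
    - [0, 0, 0]
    - [0, 0, 0]
  grip: [0, 0, 0, 0, 0, 0, 0, 0, 0, 0]

```text
time_s: 7.9
tcp_pos: [538.7, -9.6, 20.0]
tcp_rot: [[0.43, -0.0, -0.903], [0.903, -0.002, 0.43], [-0.002, -1.0, -0.0]]
ft_force: [-2.0, -0.3, 6.1]
width: 0.409
```

Contact (6 N). Releasing, holding the height.

Call:
servo_tool:
  xyz:
    - [0, 0, 0]
    - [0, 0, 0]
    - [0, 0, 0]
    - [0, 0, 0]
    - [0, 0, 0]
    - [0, 0, 0]
    - [0, -2, 0]
    - [0, -12, 0]
    - [0, -26, 0]
    - [0, -42, 0]
  dr:
    - [0, 0, 0]
    - [0, 0, 0]
    - [0, 0, 0]
    - [0, 0, 0]
    - [0, 0, 0]
    - [0, 0, 0]
    - [0, 0, 0]
    - [0, 0, 0]
    - [0, 0, 0]
    - [0, 0, 0]
  grip: [0.45, 0.5, 0.6, 0.75, 0.9, 1, 1, 1, 1, 1]

```text
time_s: 8.73
tcp_pos: [538.3, -9.7, 62.6]
tcp_rot: [[0.43, -0.002, -0.903], [0.903, -0.002, 0.43], [-0.002, -1.0, 0.001]]
ft_force: [1.2, -0.5, 0.1]
width: 0.997
```

Call:
servo_tool:
  xyz:
    - [0, -20, 0]
    - [0, -45, 0]
    - [0, -55, 0]
    - [0, -55, 0]
    - [0, -55, 0]
    - [0, -55, 0]
    - [0, -55, 0]
    - [0, -55, 0]
    - [0, -55, 0]
    - [0, -55, 0]
  dr:
    - [0, 0, 0]
    - [0, 3, 0]
    - [0, 9, 0]
    - [0, 16, 0]
    - [0, 23, 0]
    - [0, 30, 0]
    - [0, 37, 0]
    - [0, 44, 0]
    - [0, 51, 0]
    - [0, 58, 0]
  grip: [1, 1, 1, 1, 1, 1, 1, 1, 1, 1]

```text
time_s: 9.57
tcp_pos: [538.4, -9.4, 118.5]
tcp_rot: [[0.994, -0.001, -0.107], [0.107, -0.001, 0.994], [-0.001, -1.0, -0.001]]
ft_force: [-0.6, -0.1, -0.4]
width: 1.001
```

```bash
python3 mv.py 540 -10 90 -25.5; python3 - <<'E'
from plant import capture
import cv2
for n,b in(("scene",(200,150,160,120)),):
    f=capture(n)["frame"]; x,y,w,h=b; cv2.imwrite(f"pics/g_{n}.png",cv2.resize(f[y:y+h,x:x+w],None,fx=5,fy=5,interpolation=cv2.INTER_CUBIC))
E
```

```text
t 9.57 tcp [538.4  -9.4 118.5] yaw 6.2 w 1.001 F [-0.6 -0.1 -0.4] q [-32.  29.  38. 113. -24.  47.  26.]
shift [ 1.5 28.5 -0.7] dr [ 0.1 31.7 -0. ] tilt 0.09
```

View pics/g_scene.png

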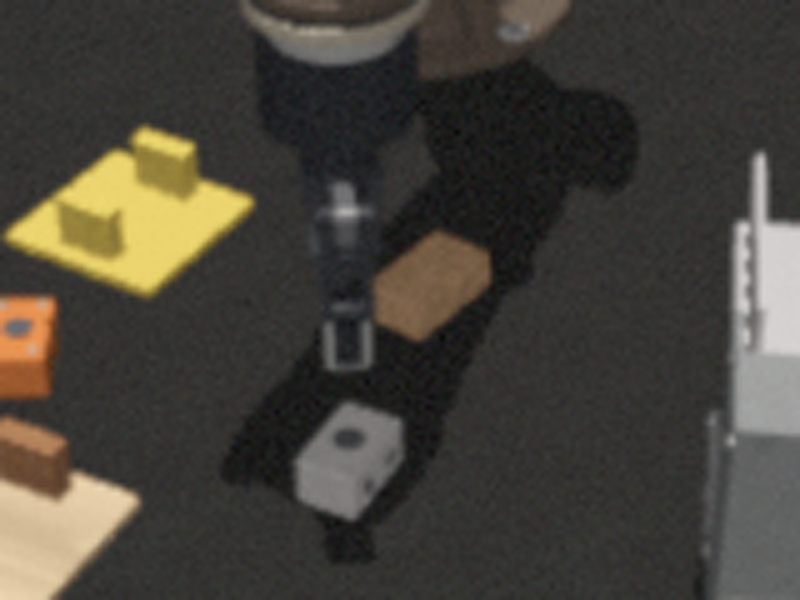

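```bash
python3 - <<'E'
from h import *
S=lambda c:full(c,200,150,5)
print(unproj("scene",S([(349,438)])[0],30))
px=S([(350,402),(403,421),(354,473),(297,450),(350,518)])
L=[(-28,-18,30),(-28,18,30),(28,18,30),(28,-18,30),(28,18,0)]
p=fit([("scene",L,px)],[540,-10,-25]); 
E
```

```text
[534.70052191  -7.94508634  30.        ]
pose [531.71  -7.24 -28.95]
scene [[0.1, -1.5], [0.8, -0.9], [-0.6, 0.7], [-0.7, 0.6], [0.5, 0.2]]
```

The bracket stands upright on the mat with its hole at crop (349,438). Finishing the turn and descending over its ends.

Call:
servo_tool:
  xyz:
    - [0, 10, 0]
    - [0, 20, 0]
    - [0, 30, 0]
    - [0, 36, 0]
    - [0, 40, 0]
    - [0, 40, 0]
    - [0, 40, 0]
    - [0, 40, 0]
    - [0, 40, 0]
    - [0, 40, 0]
  dr:
    - [0, 7, 0]
    - [0, 14, 0]
    - [0, 21, 0]
    - [0, 28, 0]
    - [0, 31.7, 0]
    - [0, 31.7, 0]
    - [0, 31.7, 0]
    - [0, 31.7, 0]
    - [0, 31.7, 0]
    - [0, 31.7, 0]
  grip: [1, 1, 1, 1, 1, 1, 1, 1, 1, 1]

```text
time_s: 10.45
tcp_pos: [538.6, -9.2, 78.8]
tcp_rot: [[0.899, -0.001, 0.437], [-0.437, -0.001, 0.899], [-0.0, -1.0, -0.001]]
ft_force: [-0.1, 0.2, 0.6]
width: 0.995
```

```bash
python3 mv.py 538 -9.5 21 -25.5; python3 - <<'E'
from plant import capture
import cv2
for n,b in(("scene",(200,150,160,120)),):
    f=capture(n)["frame"]; x,y,w,h=b; cv2.imwrite(f"pics/h_{n}.png",cv2.resize(f[y:y+h,x:x+w],None,fx=5,fy=5,interpolation=cv2.INTER_CUBIC))
E
```

```text
t 10.45 tcp [538.6  -9.2  78.8] yaw -25.9 w 0.995 F [-0.1  0.2  0.6] q [-35.  35.  44. 115. -35.  44.   4.]
shift [-0.4 57.8 -0.4] dr [ 0.  -0.4 -0. ] tilt 0.05
```

View pics/h_scene.png

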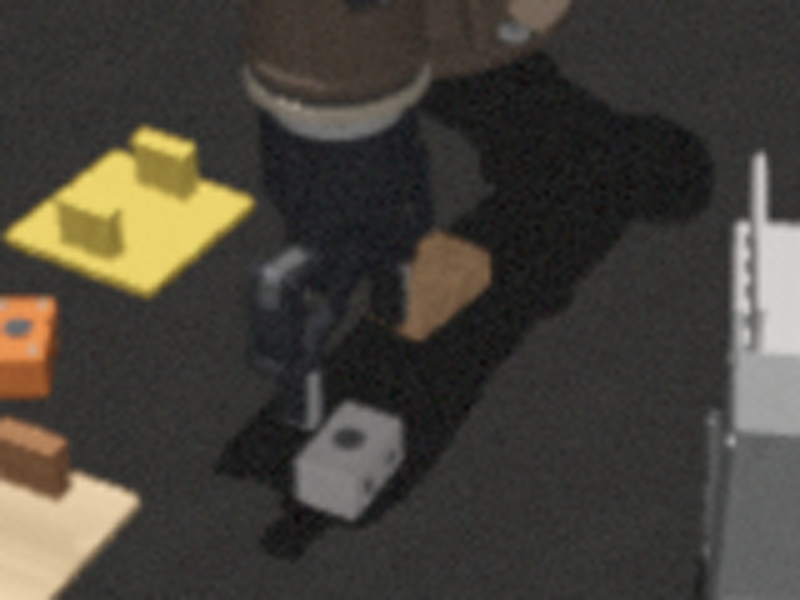

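Call:
servo_tool:
  xyz:
    - [0, 14, 0]
    - [0, 28, 0]
    - [0, 40, 0]
    - [0, 48, 0]
    - [0, 54, 0]
    - [0, 57.5, 0]
    - [0, 57.5, 0]
    - [0, 57.5, 0]
    - [0, 57.5, 0]
    - [0, 57.5, 0]
  dr:
    - [0, -0.4, 0]
    - [0, -0.4, 0]
    - [0, -0.4, 0]
    - [0, -0.4, 0]
    - [0, -0.4, 0]
    - [0, -0.4, 0]
    - [0, -0.4, 0]
    - [0, -0.4, 0]
    - [0, -0.4, 0]
    - [0, -0.4, 0]
  grip: [1, 1, 1, 1, 1, 1, 1, 1, 0.9, 0.85]

```text
time_s: 11.33
tcp_pos: [538.8, -9.2, 21.7]
tcp_rot: [[0.902, 0.0, 0.431], [-0.431, -0.001, 0.902], [0.0, -1.0, -0.0]]
ft_force: [0.1, -0.0, -0.2]
width: 0.849
```

Call:
servo_tool:
  xyz:
    - [0, 0, 0]
    - [0, 0, 0]
    - [0, 0, 0]
    - [0, 0, 0]
    - [0, 0, 0]
    - [0, 0, 0]
    - [0, 0, 0]
    - [0, 0, 0]
    - [0, 0, 0]
    - [0, 0, 0]
  dr:
    - [0, 0, 0]
    - [0, 0, 0]
    - [0, 0, 0]
    - [0, 0, 0]
    - [0, 0, 0]
    - [0, 0, 0]
    - [0, 0, 0]
    - [0, 0, 0]
    - [0, 0, 0]
    - [0, 0, 0]
  grip: [0.8, 0.76, 0.72, 0.68, 0.64, 0.6, 0.5, 0.4, 0.2, 0]

```text
time_s: 12.17
tcp_pos: [538.8, -9.2, 22.1]
tcp_rot: [[0.902, 0.0, 0.431], [-0.431, -0.0, 0.902], [0.0, -1.0, 0.0]]
ft_force: [-1.7, -0.0, 7.9]
width: 0.638
```

```bash
python3 mv.py 520 222 220 -5; python3 - <<'E'
from plant import capture
import cv2
for n,b in(("scene",(200,150,160,120)),):
    f=capture(n)["frame"]; x,y,w,h=b; cv2.imwrite(f"pics/i_{n}.png",cv2.resize(f[y:y+h,x:x+w],None,fx=5,fy=5,interpolation=cv2.INTER_CUBIC))
E
```

```text
t 12.17 tcp [538.8  -9.2  22.1] yaw -25.5 w 0.638 F [-1.7 -0.   7.9] q [-32.  39.  39. 117. -40.  38.   8.]
shift [-116.6 -197.9  200.5] dr [ -0.  -20.5   0. ] tilt 0.02
```

View pics/i_scene.png

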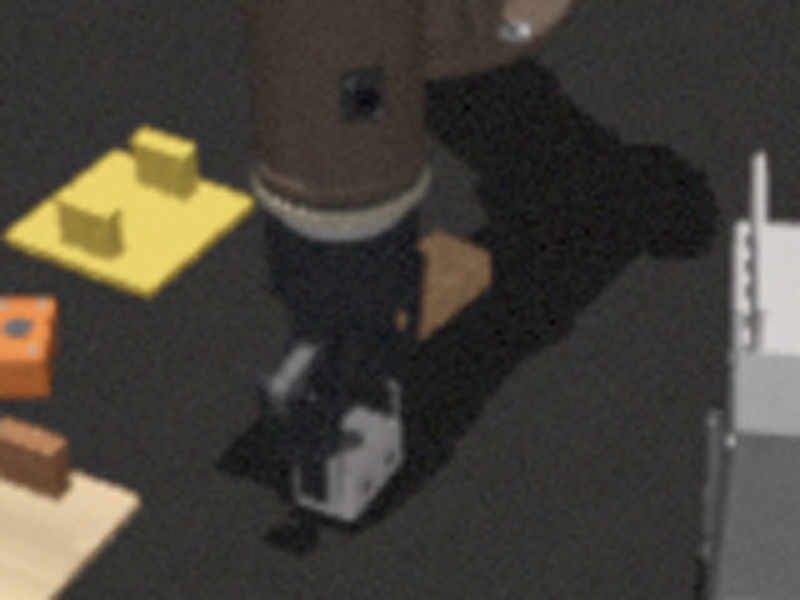

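Call:
servo_tool:
  xyz:
    - [0, -10, 0]
    - [0, -28, 0]
    - [0, -54, 0]
    - [0, -84, 0]
    - [0, -114, 0]
    - [0, -144, 0]
    - [0, -174, 0]
    - [0, -200, 0]
    - [0, -212, 0]
    - [0, -218, 0]
  dr:
    - [0, 0, 0]
    - [0, 0, 0]
    - [0, -2, 0]
    - [0, -4, 0]
    - [0, -7, 0]
    - [0, -10, 0]
    - [0, -13, 0]
    - [0, -16, 0]
    - [0, -19, 0]
    - [0, -20.5, 0]
  grip: [0, 0, 0, 0, 0, 0, 0, 0, 0, 0]

```text
time_s: 13.05
tcp_pos: [539.5, -9.6, 242.8]
tcp_rot: [[0.996, 0.004, 0.086], [-0.086, 0.001, 0.996], [0.004, -1.0, 0.001]]
ft_force: [0.5, -0.7, -0.6]
width: 0.637
```

```bash
python3 mv.py 535.3 218.5 240 -4.9; python3 - <<'E'
from plant import capture
import cv2
for n,b in(("scene",(200,130,160,120)),):
    f=capture(n)["frame"]; x,y,w,h=b; cv2.imwrite(f"pics/j_{n}.png",cv2.resize(f[y:y+h,x:x+w],None,fx=5,fy=5,interpolation=cv2.INTER_CUBIC))
E
```

```text
t 13.05 tcp [539.5  -9.6 242.8] yaw -4.9 w 0.637 F [ 0.5 -0.7 -0.6] q [-41.  21.  49. 105. -18.  62.  10.]
shift [-23.8   2.9 226.9] dr [-0.1 -0.   0.2] tilt 0.21
```

View pics/j_scene.png

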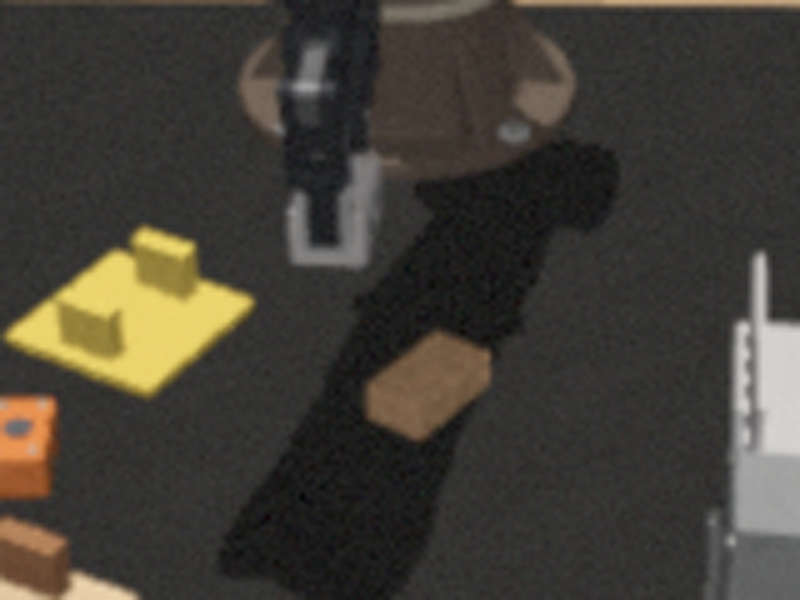

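Call:
servo_tool:
  xyz:
    - [-2, 0, 22]
    - [-5, 0, 48]
    - [-8, 0, 74]
    - [-11, 0, 100]
    - [-14, 0, 126]
    - [-17, 0, 152]
    - [-20, 0, 178]
    - [-22, 0, 202]
    - [-24, 1, 220]
    - [-24, 2, 225]
  dr:
    - [0, 0, 0]
    - [0, 0, 0]
    - [0, 0, 0]
    - [0, 0, 0]
    - [0, 0, 0]
    - [0, 0, 0]
    - [0, 0, 0]
    - [0, 0, 0]
    - [0, 0, 0]
    - [0, 0, 0]
  grip: [0, 0, 0, 0, 0, 0, 0, 0, 0, 0]

```text
time_s: 13.93
tcp_pos: [533.4, 220.5, 239.0]
tcp_rot: [[0.997, 0.001, 0.082], [-0.082, 0.001, 0.997], [0.001, -1.0, 0.001]]
ft_force: [-0.3, 0.2, -0.8]
width: 0.642
```

```bash
python3 mv.py 535.3 217 240 -4.9; python3 - <<'E'
from plant import capture
import cv2
for n,b in(("scene",(310,120,120,100)),("top",(170,130,120,100))):
    f=capture(n)["frame"]; cv2.imwrite(f"pics/k_{n}_full.png",f);x,y,w,h=b; cv2.imwrite(f"pics/k_{n}.png",cv2.resize(f[y:y+h,x:x+w],None,fx=6,fy=6,interpolation=cv2.INTER_CUBIC))
E
```

```text
t 13.93 tcp [533.4 220.5 239. ] yaw -4.7 w 0.642 F [-0.3  0.2 -0.8] q [-60.  25.  47. 100. -20.  63. -12.]
shift [ 2.2 -1.  -3.4] dr [-0.   0.2  0.1] tilt 0.07
```

View pics/k_scene.png

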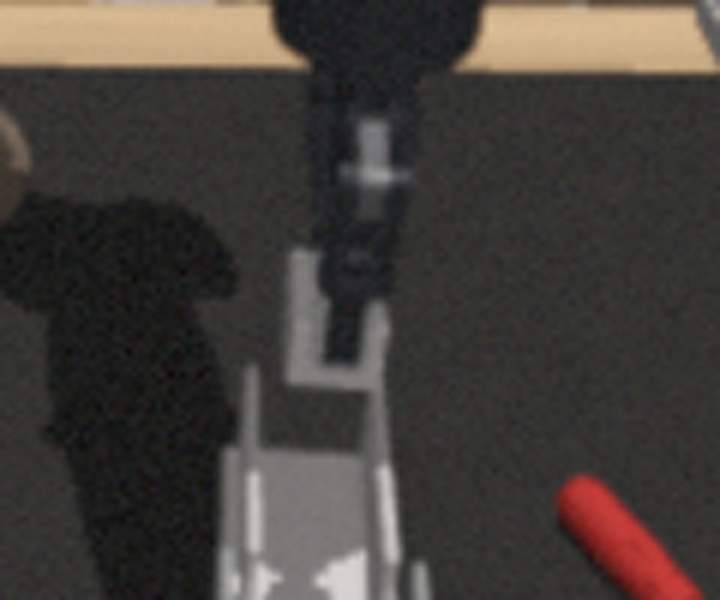

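View pics/k_top.png

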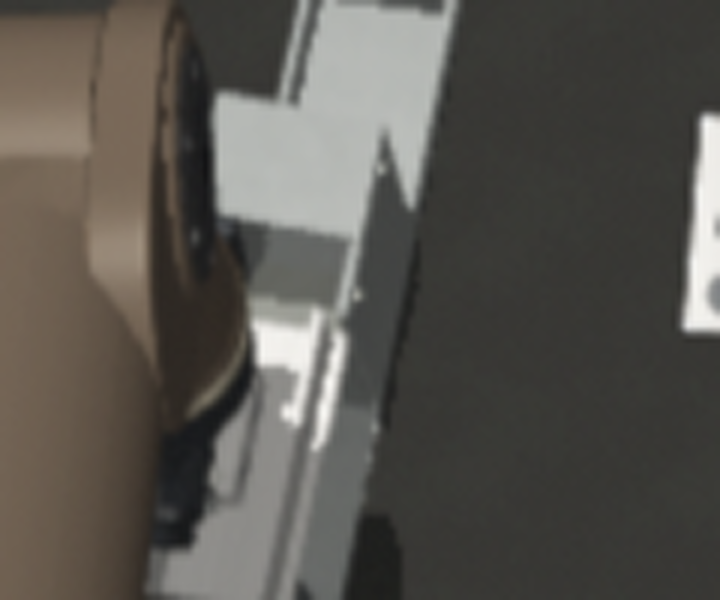

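```bash
python3 - <<'E'
from h import *
S=lambda c:full(c,310,120,6)
px=S([(287,384),(381,387)])
print([unproj("scene",p,217).round(1).tolist() for p in px])
print(place([533.4,220.5,-4.7],[(28,-18,217),(28,18,217)]).round(1))
for p in ([608.2,214.9,-5.06],[607,212.5,-4.8],[605.9,210.3,-4.5]):print(place(p,[(-72,0,0)]).round(1))
E
```

```text
[[554.3, 202.4, 217.0], [555.3, 238.4, 217.0]]
[[559.8 200.3 217. ]
 [562.8 236.1 217. ]]
[[536.5 221.3   0. ]]
[[535.3 218.5   0. ]]
[[534.1 215.9   0. ]]
```

Call:
servo_tool:
  xyz:
    - [1.7, 5, -1.4]
    - [1.7, 15, -1.4]
    - [1.7, 25, -1.4]
    - [1.7, 34, -1.4]
    - [1.7, 42, -1.4]
    - [1.7, 50, -1.4]
    - [1.7, 58, -1.4]
    - [1.7, 65, -1.4]
    - [1.7, 70, -1.4]
    - [1.7, 70, -1.4]
  dr:
    - [0, 0.2, 0]
    - [0, 0.2, 0]
    - [0, 0.2, 0]
    - [0, 0.2, 0]
    - [0, 0.2, 0]
    - [0, 0.2, 0]
    - [0, 0.2, 0]
    - [0, 0.2, 0]
    - [0, 0.2, 0]
    - [0, 0.2, 0]
  grip: [0, 0, 0, 0, 0, 0, 0, 0, 0, 0]

```text
time_s: 14.87
tcp_pos: [535.1, 215.7, 168.3]
tcp_rot: [[0.996, 0.0, 0.088], [-0.088, -0.001, 0.996], [0.0, -1.0, -0.001]]
ft_force: [-0.1, 0.1, -1.0]
width: 0.646
```

```bash
python3 mv.py 535 219 152 -4.9; python3 - <<'E'
from plant import capture
import cv2
for n,b in(("scene",(310,120,120,100)),("top",(170,130,120,100))):
    f=capture(n)["frame"]; cv2.imwrite(f"pics/l_{n}_full.png",f);x,y,w,h=b; cv2.imwrite(f"pics/l_{n}.png",cv2.resize(f[y:y+h,x:x+w],None,fx=6,fy=6,interpolation=cv2.INTER_CUBIC))
E
```

```text
t 14.87 tcp [535.1 215.7 168.3] yaw -5.0 w 0.646 F [-0.1  0.1 -1. ] q [-57.  30.  44. 105. -24.  55.  -8.]
shift [-0.4 16.3  3.3] dr [ 0.1 -0.1  0. ] tilt 0.08
```

View pics/l_scene.png

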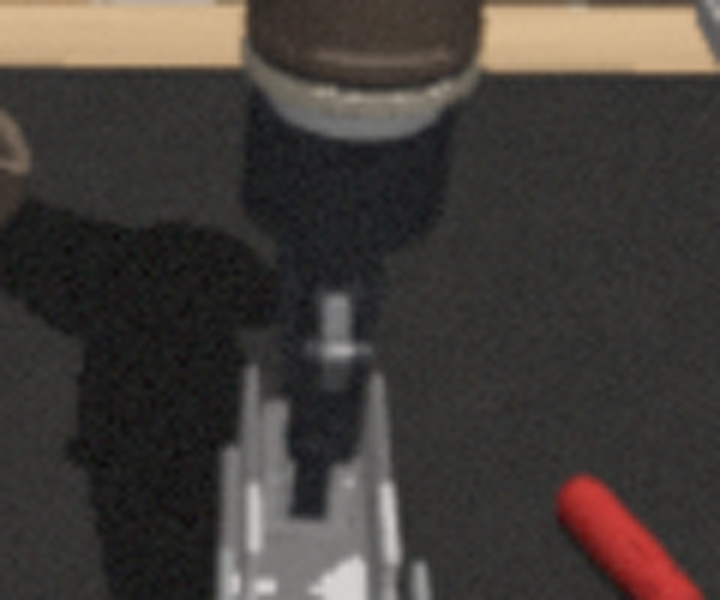

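View pics/l_top.png

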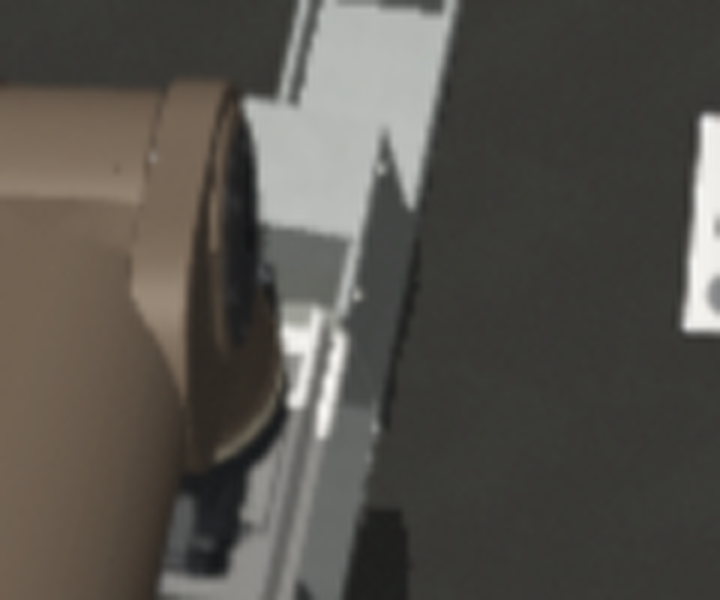

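Call:
servo_tool:
  xyz:
    - [0, 0, 1.5]
    - [0, 0, 3]
    - [0, 3, 3]
    - [0, 6, 3]
    - [0, 9, 3]
    - [0, 11, 3]
    - [0, 13, 3]
    - [0, 14, 3]
    - [0, 14, 3]
    - [0, 14, 3]
  dr:
    - [0, 0, 0]
    - [0, 0, 0]
    - [0, 0, 0]
    - [0, 0, 0]
    - [0, 0, 0]
    - [0, 0, 0]
    - [0, 0, 0]
    - [0, 0, 0]
    - [0, 0, 0]
    - [0, 0, 0]
  grip: [0, 0, 0, 0, 0, 0, 0, 0, 0, 0]

```text
time_s: 15.8
tcp_pos: [536.0, 218.7, 155.3]
tcp_rot: [[0.996, 0.001, 0.088], [-0.088, -0.001, 0.996], [0.002, -1.0, -0.001]]
ft_force: [1.0, -0.7, -0.7]
width: 0.642
```

```bash
python3 mv.py 535 219 152 -4.9; python3 - <<'E'
from plant import capture
import cv2
for n,b in(("scene",(330,140,80,70)),):
    f=capture(n)["frame"]; x,y,w,h=b; cv2.imwrite(f"pics/m_{n}.png",cv2.resize(f[y:y+h,x:x+w],None,fx=8,fy=8,interpolation=cv2.INTER_CUBIC))
E
```

```text
t 15.8 tcp [536.  218.7 155.3] yaw -5.0 w 0.642 F [ 1.  -0.7 -0.7] q [-57.  31.  43. 105. -25.  54.  -8.]
shift [-1.   3.3  0.2] dr [ 0.  -0.1  0.1] tilt 0.1
```

View pics/m_scene.png

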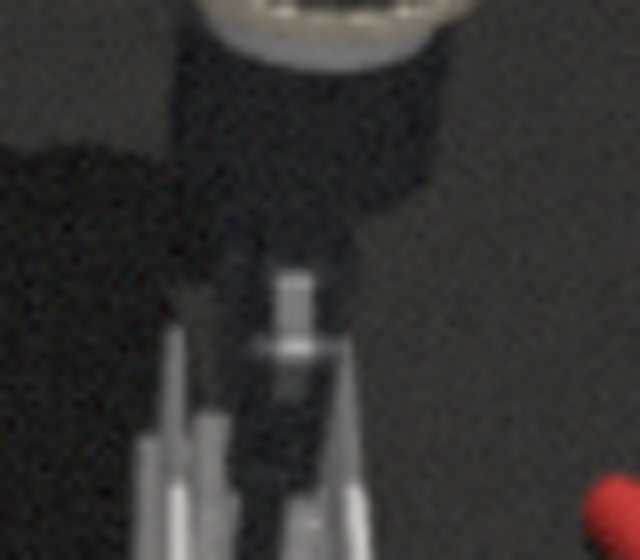

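Call:
servo_tool:
  xyz:
    - [0, 0.7, 0]
    - [0, 1.4, 0]
    - [0, 2.1, 0]
    - [0, 2.8, 0]
    - [0, 3.4, 0]
    - [0, 3.8, 0]
    - [0, 3.8, 0]
    - [0, 3.8, 0]
    - [0, 3.8, 0]
    - [0, 3.8, 0]
  dr:
    - [0, 0, 0]
    - [0, 0, 0]
    - [0, 0, 0]
    - [0, 0, 0]
    - [0, 0, 0]
    - [0, 0, 0]
    - [0, 0, 0]
    - [0, 0, 0]
    - [0, 0, 0]
    - [0, 0, 0]
  grip: [0, 0, 0, 0, 0, 0, 0, 0, 0, 0]

```text
time_s: 16.68
tcp_pos: [536.1, 218.8, 152.1]
tcp_rot: [[0.996, 0.002, 0.088], [-0.088, -0.0, 0.996], [0.002, -1.0, -0.0]]
ft_force: [-2.1, 0.4, 6.4]
width: 0.639
```

Call:
servo_tool:
  xyz:
    - [0, 0, 0]
    - [0, 0, 0]
    - [0, 0, 0]
    - [0, 0, 0]
    - [0, 0, 0]
    - [0, -1, 0]
    - [0, -6, 0]
    - [0, -16, 0]
    - [0, -30, 0]
    - [0, -45, 0]
  dr:
    - [0, 0, 0]
    - [0, 0, 0]
    - [0, 0, 0]
    - [0, 0, 0]
    - [0, 0, 0]
    - [0, 0, 0]
    - [0, 0, 0]
    - [0, 0, 0]
    - [0, 0, 0]
    - [0, 0, 0]
  grip: [0.68, 0.72, 0.8, 0.85, 0.9, 0.9, 0.9, 0.9, 0.9, 0.9]

```text
time_s: 17.52
tcp_pos: [536.0, 218.6, 198.2]
tcp_rot: [[0.996, 0.001, 0.088], [-0.088, -0.001, 0.996], [0.001, -1.0, -0.001]]
ft_force: [0.0, 0.3, 0.1]
width: 0.901
```

Call:
servo_tool:
  xyz:
    - [0, -12, 0]
    - [0, -22, 0]
    - [-4, -30, 0]
    - [-15, -35, 0]
    - [-30, -35, 0]
    - [-45, -35, 0]
    - [-55, -35, 0]
    - [-60, -35, 0]
    - [-60, -35, 0]
    - [-60, -35, 0]
  dr:
    - [0, 0, 0]
    - [0, 0, 0]
    - [0, 0, 0]
    - [0, 0, 0]
    - [0, 0, 0]
    - [0, 0, 0]
    - [0, 0, 0]
    - [0, 0, 0]
    - [0, 0, 0]
    - [0, 0, 0]
  grip: [0.9, 0.9, 0.6, 0.3, 0, 0, 0, 0, 0, 0]

```text
time_s: 18.35
tcp_pos: [476.3, 224.1, 233.4]
tcp_rot: [[0.996, 0.002, 0.087], [-0.087, -0.0, 0.996], [0.002, -1.0, -0.0]]
ft_force: [-1.1, -0.5, -0.0]
width: -0.0
```

```bash
python3 mv.py 479 223.5 152 -5; python3 - <<'E'
from plant import capture
import cv2
for n,b in(("scene",(320,120,100,80)),("top",(170,150,100,100))):
    f=capture(n)["frame"]; x,y,w,h=b; cv2.imwrite(f"pics/n_{n}.png",cv2.resize(f[y:y+h,x:x+w],None,fx=6,fy=6,interpolation=cv2.INTER_CUBIC))
E
```

```text
t 18.35 tcp [476.3 224.1 233.4] yaw -5.0 w -0.0 F [-1.1 -0.5 -0. ] q [-67.  20.  48. 108. -17.  60. -17.]
shift [ 2.6 81.4 -0.4] dr [ 0.  -0.   0.1] tilt 0.11
```

View pics/n_scene.png

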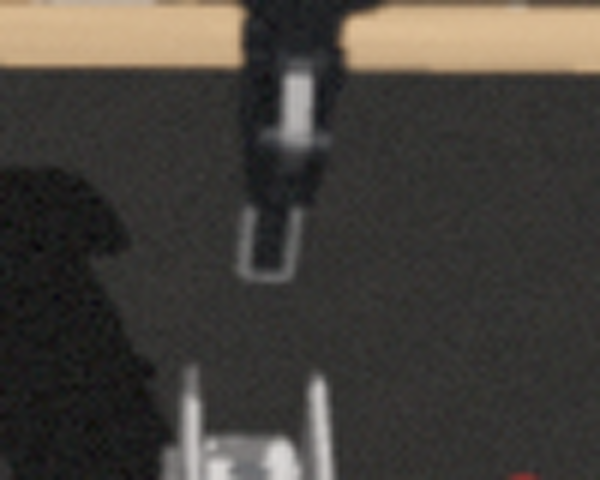

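View pics/n_top.png

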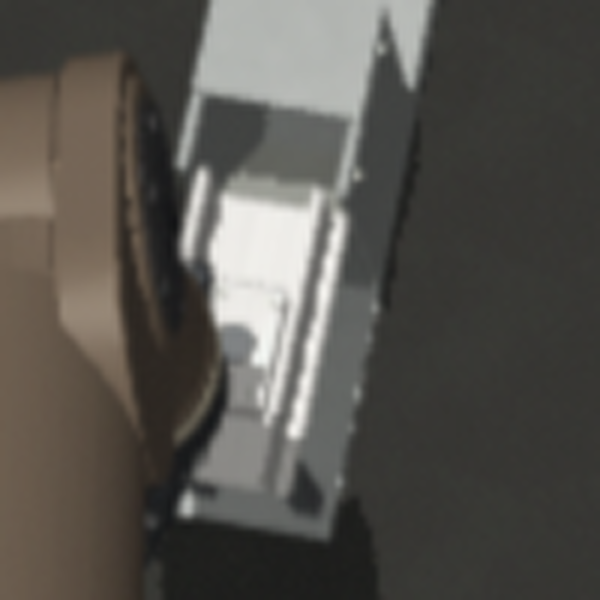

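The bracket sits upright in the lane, with its hole at about (237,343) in the top crop. The fingers are shut behind it. Descending behind it at the lane's open end.

Call:
servo_tool:
  xyz:
    - [0, 12, 0]
    - [0, 26, 0]
    - [0, 40, 0]
    - [0, 53, 0]
    - [0, 64, 0]
    - [0, 73, 0]
    - [0, 80, 0]
    - [0, 82, 0]
    - [0, 82, 0]
    - [0, 82, 0]
  dr:
    - [0, 0, 0]
    - [0, 0, 0]
    - [0, 0, 0]
    - [0, 0, 0]
    - [0, 0, 0]
    - [0, 0, 0]
    - [0, 0, 0]
    - [0, 0, 0]
    - [0, 0, 0]
    - [0, 0, 0]
  grip: [0, 0, 0, 0, 0, 0, 0, 0, 0, 0]

```text
time_s: 19.28
tcp_pos: [477.3, 223.7, 151.6]
tcp_rot: [[0.996, 0.002, 0.089], [-0.089, -0.001, 0.996], [0.003, -1.0, -0.0]]
ft_force: [0.1, -0.1, 0.5]
width: -0.0
```

```bash
python3 mv.py 560 216.5 151 -5; python3 - <<'E'
from plant import capture
import cv2
for n,b in(("scene",(320,140,80,70)),):
    f=capture(n)["frame"]; x,y,w,h=b; cv2.imwrite(f"pics/p_{n}.png",cv2.resize(f[y:y+h,x:x+w],None,fx=8,fy=8,interpolation=cv2.INTER_CUBIC))
E
```

```text
t 19.28 tcp [477.3 223.7 151.6] yaw -5.1 w -0.0 F [ 0.1 -0.1  0.5] q [-63.  26.  44. 113. -24.  50. -11.]
shift [83.   0.8  0.1] dr [ 0.  -0.1  0.1] tilt 0.15
```

View pics/p_scene.png

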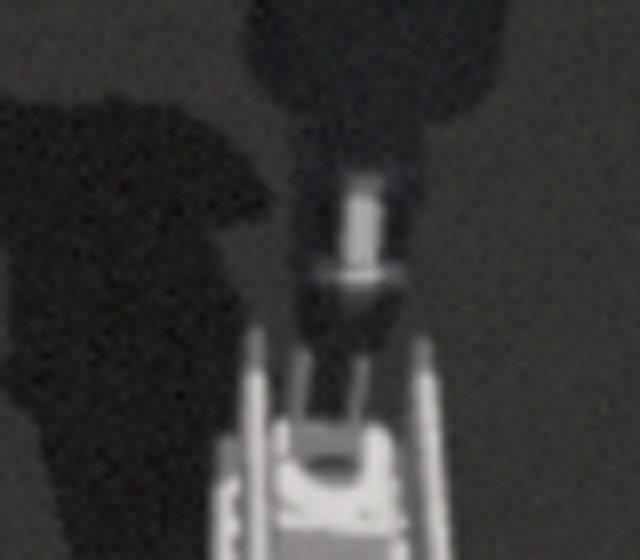

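Call:
servo_tool:
  xyz:
    - [3, 0, 0.5]
    - [7, 0, 1]
    - [12, 0, 1]
    - [17, 0, 1]
    - [23, 0, 1]
    - [29, 0, 1]
    - [35, 0, 1]
    - [41, 0, 1]
    - [47, 0, 1]
    - [53, 0, 1]
  dr:
    - [0, 0, 0]
    - [0, 0, 0]
    - [0, 0, 0]
    - [0, 0, 0]
    - [0, 0, 0]
    - [0, 0, 0]
    - [0, 0, 0]
    - [0, 0, 0]
    - [0, 0, 0]
    - [0, 0, 0]
  grip: [0, 0, 0, 0, 0, 0, 0, 0, 0, 0]

```text
time_s: 20.17
tcp_pos: [530.9, 220.0, 151.8]
tcp_rot: [[0.996, 0.003, 0.089], [-0.089, -0.001, 0.996], [0.003, -1.0, -0.0]]
ft_force: [0.6, -0.3, -0.2]
width: -0.002
```

```bash
python3 mv.py 565 216.2 152 -5; python3 - <<'E'
from plant import capture
import cv2
for n,b in(("scene",(320,140,80,70)),("top",(170,150,100,100))):
    f=capture(n)["frame"]; x,y,w,h=b; cv2.imwrite(f"pics/q_{n}.png",cv2.resize(f[y:y+h,x:x+w],None,fx=6,fy=6,interpolation=cv2.INTER_CUBIC))
E
```

```text
t 20.17 tcp [530.9 220.  151.8] yaw -5.1 w -0.002 F [ 0.6 -0.3 -0.2] q [-57.  30.  43. 106. -25.  53.  -8.]
shift [34.3 -0.1 -0.8] dr [ 0.  -0.1  0.2] tilt 0.16
```

View pics/q_scene.png

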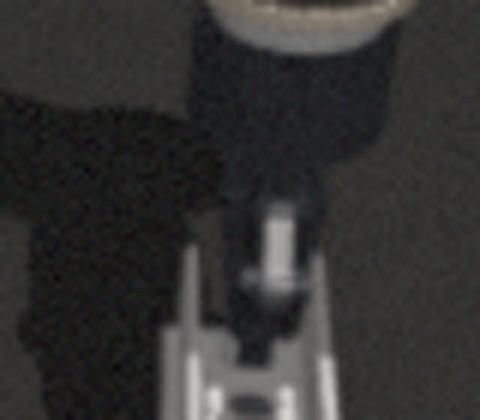

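View pics/q_top.png

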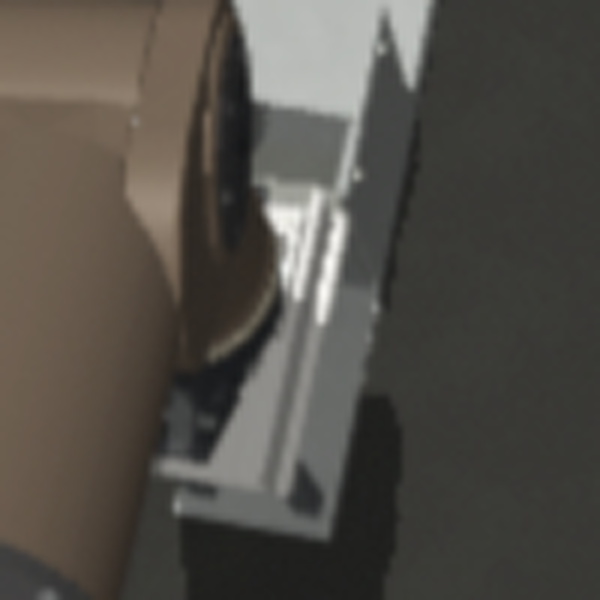

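Call:
servo_tool:
  xyz:
    - [5, 0, 0]
    - [10, 0, 0]
    - [15, 0, 0]
    - [20, 0, 0]
    - [25, 0, 0]
    - [29, 0, 0]
    - [33, 0, 0]
    - [37, 0, 0]
    - [41, 0, 0]
    - [45, 0, 0]
  dr:
    - [0, 0, 0]
    - [0, 0, 0]
    - [0, 0, 0]
    - [0, 0, 0]
    - [0, 0, 0]
    - [0, 0, 0]
    - [0, 0, 0]
    - [0, 0, 0]
    - [0, 0, 0]
    - [0, 0, 0]
  grip: [0, 0, 0, 0, 0, 0, 0, 0, 0, 0]

```text
time_s: 21.1
tcp_pos: [576.8, 215.7, 152.1]
tcp_rot: [[0.996, 0.004, 0.089], [-0.089, -0.001, 0.996], [0.004, -1.0, -0.0]]
ft_force: [-0.2, 0.2, -0.1]
width: -0.004
```

```bash
python3 mv.py 590 214.2 152 -5; python3 - <<'E'
from plant import capture
import cv2
for n,b in(("scene",(320,150,80,190)),("top",(170,110,100,100))):
    f=capture(n)["frame"]; x,y,w,h=b; cv2.imwrite(f"pics/r_{n}.png",cv2.resize(f[y:y+h,x:x+w],None,fx=600//h,fy=600//h,interpolation=cv2.INTER_CUBIC))
E
```

```text
t 21.1 tcp [576.8 215.7 152.1] yaw -5.1 w -0.004 F [-0.2  0.2 -0.1] q [-53.  34.  42. 100. -26.  56.  -6.]
shift [13.3  0.2 -0.3] dr [ 0.  -0.1  0.2] tilt 0.23
```

View pics/r_scene.png

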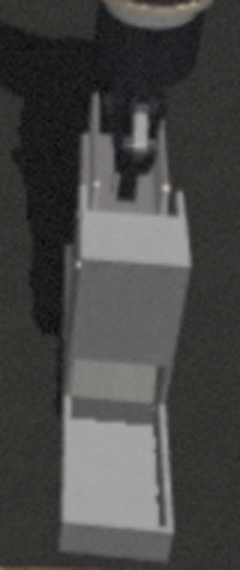

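View pics/r_top.png

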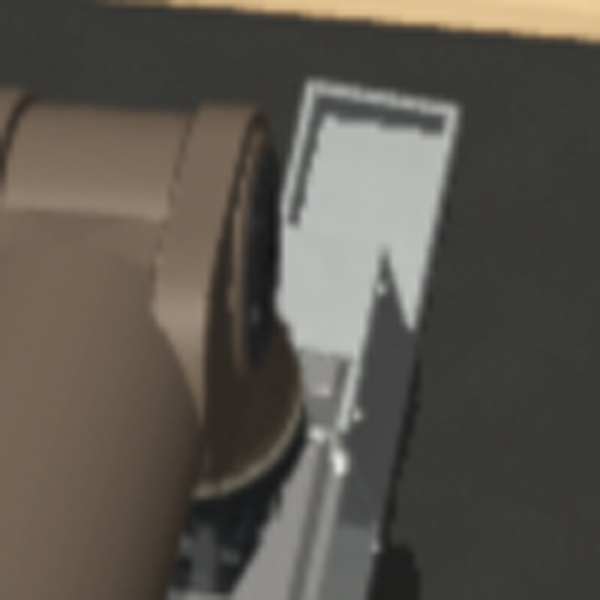

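Call:
servo_tool:
  xyz:
    - [0, 0, 0]
    - [0, 0, 0]
    - [0, 0, 0]
    - [0, 0, 0]
    - [0, 0, 0]
    - [0, 0, 0]
    - [0, 0, 0]
    - [0, 0, 0]
    - [0, 0, 0]
    - [0, 0, 0]
  dr:
    - [0, 0, 0]
    - [0, 0, 0]
    - [0, 0, 0]
    - [0, 0, 0]
    - [0, 0, 0]
    - [0, 0, 0]
    - [0, 0, 0]
    - [0, 0, 0]
    - [0, 0, 0]
    - [0, 0, 0]
  grip: [0, 0, 0, 0, 0, 0, 0, 0, 0, 0]

```text
time_s: 22.03
tcp_pos: [577.1, 215.6, 152.2]
tcp_rot: [[0.996, 0.004, 0.089], [-0.089, -0.001, 0.996], [0.005, -1.0, -0.0]]
ft_force: [0.8, -0.0, -1.0]
width: -0.002
```

```bash
python3 mv.py 590 214.2 152 -5; python3 - <<'E'
from plant import capture
import cv2
for n,b in(("scene",(320,150,80,190)),("top",(170,110,100,100))):
    f=capture(n)["frame"]; x,y,w,h=b; cv2.imwrite(f"pics/s_{n}.png",cv2.resize(f[y:y+h,x:x+w],None,fx=600//h,fy=600//h,interpolation=cv2.INTER_CUBIC))
E
```

```text
t 22.03 tcp [577.1 215.6 152.2] yaw -5.1 w -0.002 F [ 0.8 -0.  -1. ] q [-53.  34.  42. 100. -26.  56.  -6.]
shift [13.   0.3 -0.2] dr [ 0.  -0.1  0.3] tilt 0.26
```

View pics/s_scene.png

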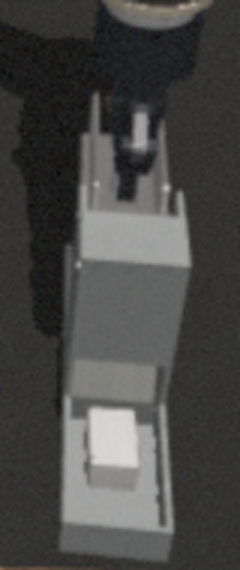

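View pics/s_top.png

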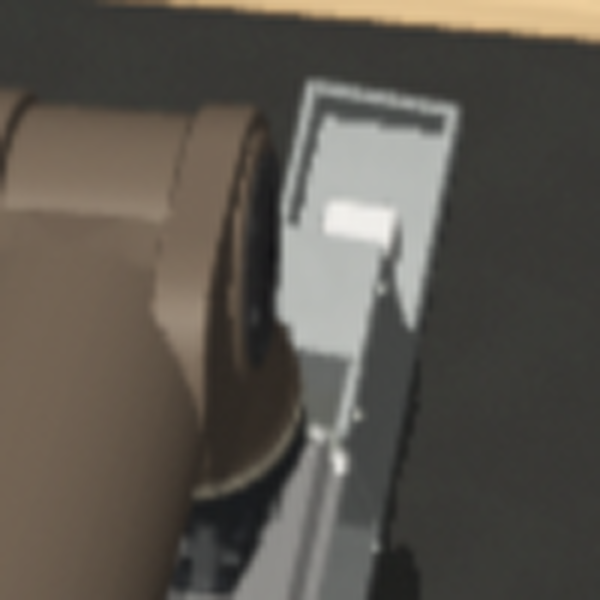

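The bracket lies in the catch pan, at scene crop (113,440). Retracting the tool back and up.

Call:
servo_tool:
  xyz:
    - [-3, -5, 0]
    - [-6, -15, 0]
    - [-10, -30, 0]
    - [-15, -50, 0]
    - [-20, -70, 0]
    - [-25, -90, 0]
    - [-30, -105, 0]
    - [-35, -110, 0]
    - [-35, -110, 0]
    - [-35, -110, 0]
  dr:
    - [0, 0, 0]
    - [0, 0, 0]
    - [0, 0, 0]
    - [0, 0, 0]
    - [0, 0, 0]
    - [0, 0, 0]
    - [0, 0, 0]
    - [0, 0, 0]
    - [0, 0, 0]
    - [0, 0, 0]
  grip: [0, 0, 0, 0, 0, 0, 0, 0, 0, 0]

```text
time_s: 22.97
tcp_pos: [541.3, 219.0, 262.3]
tcp_rot: [[0.996, 0.005, 0.089], [-0.089, -0.0, 0.996], [0.005, -1.0, 0.0]]
ft_force: [0.4, 0.5, -0.6]
width: 0.001
```

Call:
servo_tool:
  xyz:
    - [-10, 0, 0]
    - [-30, 0, 0]
    - [-55, 0, 0]
    - [-80, 0, 0]
    - [-100, 0, 0]
    - [-115, 0, 0]
    - [-120, 0, 0]
    - [-120, 0, 0]
    - [-120, 0, 0]
    - [-120, 0, 0]
  dr:
    - [0, 0, 0]
    - [0, 0, 0]
    - [0, 0, 0]
    - [0, 0, 0]
    - [0, 0, 0]
    - [0, 0, 0]
    - [0, 0, 0]
    - [0, 0, 0]
    - [0, 0, 0]
    - [0, 0, 0]
  grip: [0, 0, 0, 0, 0, 0, 0, 0, 0, 0]

```text
time_s: 23.8
tcp_pos: [422.6, 229.5, 261.7]
tcp_rot: [[0.996, 0.005, 0.089], [-0.089, -0.0, 0.996], [0.005, -1.0, 0.0]]
ft_force: [0.6, -1.2, 0.7]
width: 0.0
```

```bash
python3 mv.py 590 214.2 152 -5; python3 - <<'E'
from plant import capture
import cv2,numpy as np
from h import *
p=[607,212.5,-4.8]
for n in("scene","top"):
    f=capture(n)["frame"]; cv2.imwrite(f"pics/z_{n}.png",f)
print(proj("scene",place(p,[(90,0,4),(148,0,4),(206,0,4)])).round(0).tolist())
E
```

```text
t 23.8 tcp [422.6 229.5 261.7] yaw -5.1 w 0.0 F [ 0.6 -1.2  0.7] q [-76.  12.  50. 111. -11.  61. -27.]
shift [167.5 110.6  -0.3] dr [-0.  -0.1  0.3] tilt 0.31
[[355.0, 292.0], [356.0, 312.0], [356.0, 333.0]]
```

View pics/z_scene.png

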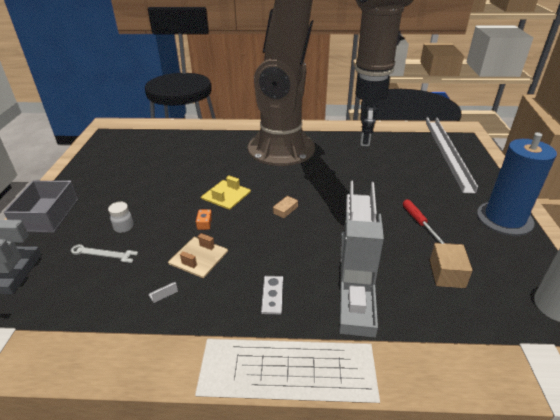

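View pics/z_top.png

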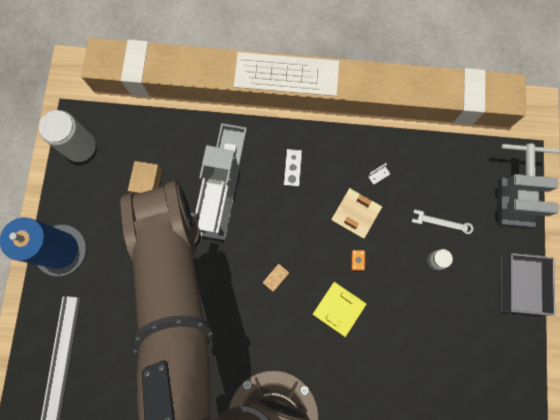

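The bracket rests in the pan (scene pixel 358,298), the holder is empty, the bystanders are unmoved, and the arm is clear. Handing in.

```bash
python3 -c "
from plant import hand_in
print(hand_in())"
```

```text
the job is handed in; nothing more can be done
None
```

The bracket is in the catch pan, and I handed the job in at about 24 s of the 64 s allowed.

- **Holder to mat:** I gripped the bracket by its long sides, lifted it out of the wooden holder, set it down on the mat and let go.
- **Mat to ledge:** I turned the gripper 90°, took the bracket by its ends, set it down in the lane on the ledge and let go.
- **Push:** With the fingers shut behind it, I pushed it along the lane and over the edge. It dropped down the chute.

**Last checks:** the pictures after pulling back show the bracket lying in the pan at scene pixel (358,298). The holder is empty, and by eye the other things are where they started. The arm is clear, with only about 1 N reading on the wrist; the highest I saw at the end of any move was about 8 N, when closing on the bracket.

**Disagreements:** the two cameras differed by about 4 mm in y, so I worked with the average. On the way down into the lane the arm also overshot sideways by about 3 mm. I corrected that before setting the bracket down, and the wrist showed no sign that it had touched a fence. hand_in reports no verdict, so I did not see the second after it.

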